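# Put a spent phone battery away in its lidded safety tin

### The job

The open phone's old battery lies flush in its pocket: gently press the end farthest from the cameras so that the camera end tips up, take the battery by that raised end and lower it, not drop it, into the red safety tin. Then lift the tin's lid off its hook by the handle and set it on the tin, fully seated and level, without letting it fall or laying it on the bench. Leave the other things on the green mat where they are.

Things in the scene. Friction and masses are not known exactly. Their poses are not given: they have to be found in the camera images.
- nest: Fixed nest (base 200 x 116 mm) holding an opened phone, tops of its side rails and end blocks 45 mm above the bench. Origin: underside, below the battery pocket's middle; +x along the phone to its camera end (black block with lenses from x = 44 mm), z up. Side rails 54 mm apart, 11 mm wide. At the -x end a free gap from x = -47 to -64 mm, then a black block to -82 mm.
- pan (a joint): Tilt (rad) of the steel ejector pan (46 mm wide, 3 mm thick) under the battery; axis along the nest's y at x = 0, z = 35 mm. 0: level; grows to its stop at 0.55 as the -x end is pressed down and the camera end rises; it cannot tip the other way. Stiff hinge (about 3 N at 27 mm from the axis): stays where left. A lip at its -x end keeps the battery from sliding off.
- battery: Loose flat battery, silver with a yellow band at each end, 84 x 50 x 6 mm (x, y, z), 40 to 85 g. Origin: centre of its underside; x along its length (towards the cameras in the pocket), z its thickness. It starts flush in the pocket, 2 mm free at each side, underside 38 mm above the bench.
- tin: Fixed round open red steel tin, 148 mm outside diameter, 45 mm high, wall 5 mm (138 mm inside), floor 5 mm thick. Origin: centre of the underside, z up.
- tin_in (a point): Centre of the tin's inner floor, 5 mm above the bench.
- tin_rim (a point): Centre of the tin's mouth, in the plane of its rim, 45 mm above the bench.
- lid: Loose round red lid, 0.2 to 0.4 kg: disc 152 mm diameter, 4 mm thick, above a 133 mm plug 10 mm deep (chamfered 4 mm) that enters the tin's mouth with 2 mm to spare all round. Origin: centre of the disc's underside (162 mm up as it hangs level; on the rim when seated). Arch handle of 8 mm round bar: upright legs at y = +-22 mm (52 mm over the outsides), crossbar along y.
- lid_handle (a point): Middle of the lid handle's crossbar axis, 46 mm above the lid's origin.
- hook_stand: Fixed steel stand: base plate 130 x 80 x 12 mm, post (14 mm diameter, 220 mm high) at x = +105 mm, and an 8 mm bar reaching from the post towards -x to the hook. Origin: on the bench below the hook's lowest point; x towards the post, z up.
- hook_seat (a point): Top of the hook bar at its lowest point, 204 mm above the bench, where the lid's crossbar rests. Beyond it the upturned tip rises to 221 mm at 20 mm towards the stand's -x: the crossbar must rise 20 mm or more before it can leave towards -x.
- back_cover: Loose beige phone cover 160 x 75 x 6 mm lying flat; bystander. Origin: centre of the underside.
- screw_tray: Loose blue screw tray 90 x 60 x 18 mm; bystander. Origin: centre of the underside.
- screwdriver: Loose screwdriver, 150 mm, lying along its x; bystander.
- flux_jar: Loose jar, 44 mm diameter, 50 mm high; bystander. Origin: centre of the underside.
- tape_roll: Loose yellow tape roll, 60 mm diameter, 20 mm high; bystander. Origin: centre of the underside.
- spudger: Loose flat black prying stick, 145 mm long along its x, 5 mm thick; bystander.
Mind the look-alikes: they are no part of the job. What is shaped like the battery but pink or turquoise is not meant.

How it is judged (in metres and radians):
On the way, in this order (a step that is already met when the one before it is completed fails the run):
1. the battery's camera end is tipped up (pan at 0.25 rad or more) (value of joint pan above 0.25 rad), for 0.2 s.
2. the battery lies in the tin, released (horizontal distance between battery and tin_in below 0.04 m and z of battery in the frame of tin_in below 0.02 m and contact force between the fingers and battery below 0.1 N and linear speed of battery below 0.05 m/s), for 0.2 s.
3. the lid is off the hook, held, clear of the stand (horizontal distance between lid_handle and hook_seat above 0.04 m and contact force between lid and hook_stand below 0.1 N and contact force between the fingers and lid above 0.5 N), for 0.2 s.
At the end, for the whole second after the job is handed in: The battery lies in the tin (within 40 mm of its middle, underside centre below 20 mm above the floor) and the lid sits on the tin: disc within 3 mm of the rim plane, within 5 mm of centre, tilted less than 0.04 rad; both released and at rest (horizontal distance between battery and tin_in below 0.04 m and z of battery in the frame of tin_in below 0.02 m and horizontal distance between lid and tin_rim below 0.005 m and z of lid in the frame of tin_rim between -0.003 and 0.003 m and angle between lid's own z axis and vertical below 0.04 rad and contact force between the fingers and lid below 0.1 N and linear speed of each of lid, battery below 0.02 m/s); the robot touches nothing.
It fails at once if the battery is pressed into the phone nest with more than 35 N (contact force between battery and nest above 35 N).
It fails at once if the battery is dropped (falls faster than 0.8 m/s out of the fingers) (contact force between the fingers and battery below 0.1 N and linear speed of battery above 0.8 m/s).
It fails at once if the lid is dropped (falls faster than 0.6 m/s out of the fingers) (contact force between the fingers and lid below 0.1 N and linear speed of lid above 0.6 m/s).
It fails at once if the lid is laid or dropped on the bench (its origin below 25 mm) (height (world z) of lid below 0.025 m).
It fails at once if a bystander on the mat is moved by more than 30 mm (distance of any of back_cover, screw_tray, screwdriver, flux_jar, tape_roll, spudger from where it was at the start of the episode above 0.03 m).
It also fails if it takes over 72 s, if anything falls off the work surface, if the arm or the gripper's body presses on something with over 40 N, if the wrist force passes 120 N, or if a joint passes its speed limit or range.

### The arm

A 6-joint arm with a two-finger parallel gripper is mounted at the origin on the work surface. World frame = base frame: x ahead of the robot, y to its left, z up, the work surface at z = 0. Lengths are in mm, angles in rad, forces in N, time in s.
With the tool pointing down it reaches from about 300 to 850 mm from the base axis. Payload 4.2 kg.
Tool frame: the origin (TCP) lies between the finger pads; the fingertips stand 19 mm ahead of it and the grasp point (between the pads) is the TCP (env.tips_ahead is the distance from the TCP to the fingertips, in mm); z points along the fingers, y is the line along which they close (so a half turn about z gives the same grasp; the last joint's range is limited). The gripper opens to 91 mm and grips with 3 to 60 N. Pads are 32 mm wide; open, the fingers measure 118 mm over their backs; the gripper's body (76 mm by 178 mm) begins 60 mm behind the grasp point.
Start: joints at [-0.02, 0.32, 1.565, -0, 1.257, -0.02], TCP at [575.017, 0, 203.876] pointing down, gripper open.
Joint ranges: [-3.11, 3.11], [-0.84, 2.01], [0.21, 2.61], [-1.34, 4.49], [0.05, 2.63], [-2.56, 2.56]. Speed limits (rad/s): [2.57, 2.57, 3.14, 3.14, 3.14, 3.14].

### API

Orientations are given as a unit quaternion [w, x, y, z].
In Python, from cell import env gives the robot as it stands.
- The arm moves only by the tool servo_tool, never from a script. Its argument "plan" is a list of rows, each an object with "slide": the shift along the tool's x, y, z in cm, a list of three; "yaw": the turn about the tool's z in rad; "jaw": the closure, from 0 (fully open) to 1 (shut). In form: [{"slide": [dx, dy, dz], "yaw": yaw, "jaw": jaw}, ...]. A call has 1 to 12 rows; each row shifts and turns the commanded pose from where the row before left it, along the tool's axes as they then stand; what a row does not reach is not made up. A row lasts 1/12 s, in which the tool goes at most 41.7 mm and 7.16 degrees, less where a joint would pass 70% of its speed; a pose out of reach is approached as far as the arm can. A call is refused whole if a number of a shift passes 4.17 or a number of a turn 0.125, either way. A call with a gripper value outside its range is refused whole. The fingers move at their own pace and stop on an object; "grip_force" is the grip in N (left out, the last holds). Time passes only in rows, so rows that do not move let the fingers close. It gives the time, the measured TCP pose, the force, the opening and the grip force at its end, in the units of the state.
- env.read_state(): the state, without advancing time (a new reading comes with each control period).
- env.read_camera(name): name is "scene" or "side" or "wrist"; returns the picture (420x560x3 uint8, red, green, blue); there is no depth.
- env.camera_params(name): a dict with "mtx" (3x3 intrinsics, pixels), "camera_from_world" (4x4, takes a point from world to camera coordinates); the wrist camera has in their place "mount" (4x4, takes a point from camera to tool coordinates, whose origin is the TCP and whose axes are the flange's). Camera axes: x right, y down, z forward; pixel columns grow to the right and rows downward; lengths in mm; the calibration is good to about 2 mm. The wrist camera is an equidistant fisheye: a pixel r from the principal point sees the ray r / f radians off the axis. A picture is of the moment at which its call begins: read the wrist's pose just before it. camera_params takes no time and is no camera call.
- env.job_done(): hands the job in; it is judged then, once.
Trained networks look in the newest picture that a camera, given by its name, has taken for a name from the list of things; names that differ only in an ending like _2 or _b are one class to them, and where a whole thing is asked for, a point or a joint stands for the part that bears it (a point fixed in the world has none). Each returns a list of dicts, best first, with "p" (0 to 1); they miss things now and then, are a little off and sometimes report something else, mostly with a low value. They report only what shows in the picture. A call takes as long as a camera call. They do not tell look-alikes from the thing itself.
- env.outline_of(camera, thing): "mask" (420x560 bool, what is visible of it).
- env.pinpoint(camera, thing): "position" ([x, y, z] in mm, in world coordinates, good to about 4 mm: a listed point, or the origin of a listed thing).
The state is a dict: "t": time; "q": joint angles; "qvel": joint speeds; "tau": joint torques, N m; "eef_pos": TCP position; "tcp_rot": TCP orientation; "wrist_force": force on the tool from outside, world axes, zero at the start; "torque": the same for the moment, N m; "gripper_width": opening from 0.0 (shut) to 1.0 (fully open); "finger_force": force on a finger pad.
Only numpy, scipy, OpenCV 4.12 (cv2) and the standard library are available. Lean on these libraries where they do the work, as an engineer would, in place of code of your own. Each camera call takes 0.05 s, during which the arm holds its last target. There are 200 camera calls.

## Working session

There is one attempt and no reset: what is moved stays moved. The work goes in short steps, Python scripts to look and compute and a tool call to move; the robot and the scene stay as the last step left them, time stands still between calls to the robot, and variables do not carry over. Pictures are saved under pics/ and viewed, at most 10 in all, crops included, and the job is handed in when it is done.

Besides the shell and the picture viewer there is one more tool, called after "Call:" as a command line: name --argument value ..., lists and objects as JSON in quotes. servo_tool: Moves the arm, as the interface text tells. Its arguments: {"type":"object","properties":{"plan":{"type":"array"},"grip_force":{"type":"number"}},"required":["plan"]}

```bash
mkdir -p pics; cat > h.py <<'E'
import numpy as np, cv2
from cell import env
def save(n,img): cv2.imwrite('pics/'+n+'.png',cv2.cvtColor(img,cv2.COLOR_RGB2BGR))
def ray(cam,uv):
    P=env.camera_params(cam);K=np.array(P['mtx']);T=np.array(P['camera_from_world'])
    d=T[:3,:3].T@np.linalg.inv(K)@np.array([uv[0],uv[1],1.]);o=-T[:3,:3].T@T[:3,3];return o,d
def atz(cam,uv,z):
    o,d=ray(cam,uv);return o+d*(z-o[2])/d[2]
def proj(cam,p):
    P=env.camera_params(cam);T=np.array(P['camera_from_world']);c=T[:3,:3]@np.array(p)+T[:3,3];q=np.array(P['mtx'])@c;return q[:2]/q[2]
E
python3 - <<'E'
from h import *
a=env.read_camera('scene');b=env.read_camera('side')
save('scene',a);save('side',b)
for c in ['scene','side']:
  for t in ['nest','battery','tin','tin_rim','lid','lid_handle','hook_seat','hook_stand']:
    print(c,t,[(round(r['p'],2),np.round(r['position']).tolist(),np.round(proj(c,r['position'])).tolist()) for r in env.pinpoint(c,t)[:3]])
print(env.read_state())
E
```

```text
scene nest [(0.62, [577.0, 12.0, -3.0], [271.0, 249.0])]
scene battery [(0.88, [582.0, 13.0, 38.0], [270.0, 245.0]), (0.79, [354.0, 4.0, 1.0], [301.0, 199.0]), (0.6, [302.0, -241.0, -1.0], [251.0, 162.0])]
scene tin [(0.63, [512.0, -274.0, -2.0], [211.0, 198.0]), (0.3, [526.0, 298.0, 206.0], [370.0, 249.0])]
scene tin_rim [(0.61, [515.0, -272.0, 45.0], [209.0, 192.0])]
scene lid [(0.76, [524.0, 298.0, 161.0], [367.0, 256.0])]
scene lid_handle [(0.66, [528.0, 301.0, 208.0], [371.0, 250.0])]
scene hook_seat [(0.64, [528.0, 304.0, -1.0], [358.0, 279.0]), (0.58, [527.0, 301.0, 209.0], [371.0, 249.0])]
scene hook_stand [(0.79, [529.0, 303.0, 1.0], [358.0, 279.0])]
side nest [(0.89, [579.0, 11.0, -2.0], [302.0, 227.0])]
side battery [(0.94, [580.0, 14.0, 40.0], [302.0, 218.0]), (0.85, [305.0, -242.0, -0.0], [256.0, 353.0]), (0.55, [354.0, 6.0, 1.0], [230.0, 261.0])]
side tin [(0.88, [510.0, -274.0, 1.0], [339.0, 323.0])]
side tin_rim [(0.85, [513.0, -272.0, 42.0], [341.0, 315.0])]
side lid [(0.56, [527.0, 300.0, 164.0], [237.0, 129.0])]
side lid_handle [(0.68, [531.0, 299.0, 207.0], [238.0
[... 197 characters left out ...]
: array([-1.99969089e-02,  3.19581747e-01,  1.56449771e+00,  2.19362076e-05,
        1.25739080e+00, -1.99964502e-02]), 'qvel': array([-2.94448908e-05, -2.03658987e-03, -5.84975033e-05, -3.41350634e-04,
       -2.85405848e-03, -7.80985485e-04]), 'tau': array([ 5.21086276e-04, -4.12344396e+01, -2.32229161e+01,  7.31313648e-02,
        3.76564683e-02,  4.32318160e-06]), 'eef_pos': array([5.75020078e+02, 9.35931229e-03, 2.03887329e+02]), 'tcp_rot': array([3.69035231e-05, 7.07109333e-01, 7.07104227e-01, 4.99259102e-05]), 'wrist_force': array([ 0.46124945,  0.00565077, -0.02074151]), 'torque': array([ 0.01638729, -0.02435483,  0.05507557]), 'finger_force': 0.0, 'gripper_width': 0.997206802862959}
```

View pics/scene.png

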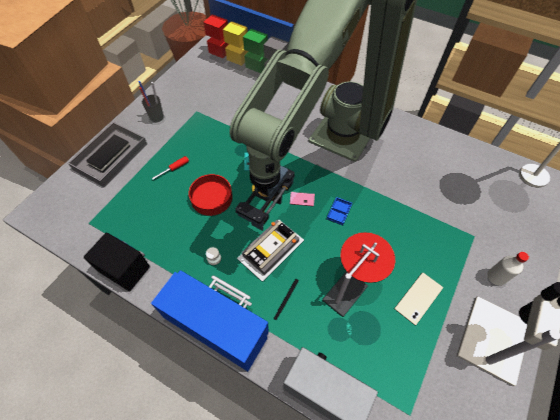

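View pics/side.png

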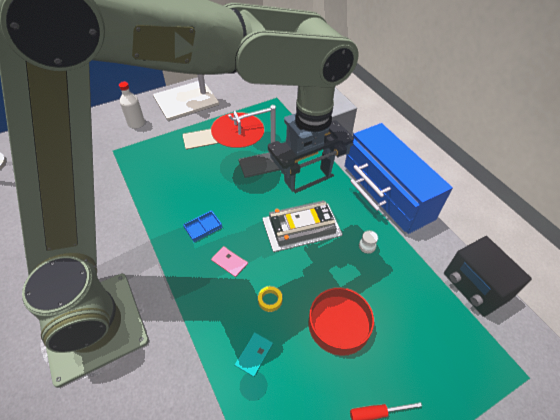

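```bash
python3 - <<'E'
from h import *
a=env.read_camera('wrist')
P=env.camera_params('wrist');print({k:np.round(v,3).tolist() for k,v in P.items() if k!='camera_from_world'})
save('wrist',a)
for t in ['nest','battery','lid_handle','tin_rim','hook_seat']:
    print(t,[(round(r['p'],2),np.round(r['position'],1).tolist()) for r in env.pinpoint('wrist',t)[:3]])
E
```

```text
{'mtx': [[325.192, 0.0, 280.426], [0.0, 325.192, 213.473], [0.0, 0.0, 1.0]], 'mount': [[0.001, -0.97, -0.242, 66.837], [1.0, 0.001, 0.001, -0.372], [-0.001, -0.242, 0.97, -180.966], [0.0, 0.0, 0.0, 1.0]]}
nest []
battery [(0.94, [577.7, 16.9, 35.6]), (0.86, [353.9, 7.0, -1.8])]
lid_handle [(0.39, [333.2, 145.6, 3.3])]
tin_rim []
hook_seat []
```

View pics/wrist.png

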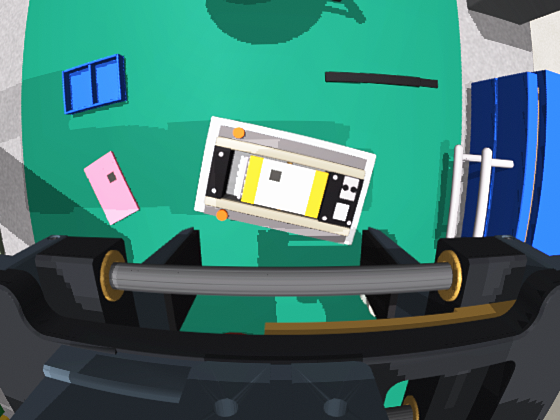

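The scene shows three battery-shaped things: the silver one with yellow bands in the nest (scene 270,245; wrist 285,188), a pink one (302,199) and a turquoise one (247,160). I take the silver one. Its camera end is to the right in the wrist view (lenses at about 345,195). Next I measure the nest pose and check the choice in a rectified close crop.

```bash
cat >> h.py <<'E'
from scipy.spatial.transform import Rotation as R
def pose():
    s=env.read_state();q=s['tcp_rot'];return s,R.from_quat([q[1],q[2],q[3],q[0]]).as_matrix(),np.array(s['eef_pos'])
def wproj(pts,Rm,p):
    P=env.camera_params('wrist');M=np.array(P['mount']);K=np.array(P['mtx'])
    t=(np.asarray(pts,float)-p)@Rm; c=(t-M[:3,3])@M[:3,:3]
    r=np.hypot(c[...,0],c[...,1]);th=np.arctan2(r,c[...,2]);k=K[0,0]*th/np.maximum(r,1e-9)
    return np.stack([K[0,2]+k*c[...,0],K[1,2]+k*c[...,1]],-1)
def top(img,Rm,p,cx,cy,z,half,s=4,yaw=0):
    "rectified plane z view: right=local x, up=local y, s px/mm"
    n=int(2*half*s);u=(np.arange(n)-n/2)/s;X,Y=np.meshgrid(u,-u);c,sn=np.cos(yaw),np.sin(yaw)
    pts=np.stack([cx+c*X-sn*Y,cy+sn*X+c*Y,np.full_like(X,z)],-1)
    uv=wproj(pts,Rm,p).astype(np.float32);return cv2.remap(img,uv[...,0],uv[...,1],cv2.INTER_LINEAR)
E
python3 - <<'E'
from h import *
s,Rm,p=pose();a=env.read_camera('wrist')
t=top(a,Rm,p,579,14,45,75,4)
# black blocks / yellow bands at ~z45
hsv=cv2.cvtColor(t,cv2.COLOR_RGB2HSV)
m=((hsv[...,0]>22)&(hsv[...,0]<34)&(hsv[...,1]>150)&(hsv[...,2]>120)).astype(np.uint8)
n,l,st,c=cv2.connectedComponentsWithStats(m)
def W(u): return np.round([579+(u[0]-300)/4,14-(u[1]-300)/4],1).tolist()
for i in range(1,n):
  if st[i,4]>300:
    pts=np.argwhere(l==i)[:,::-1].astype(np.float32);r=cv2.minAreaRect(pts);print(st[i,4],W(r[0]),np.round(np.array(r[1])/4,1),r[2])
save('nest',t)
for t_ in ['outline']:
  o=env.outline_of('wrist','battery');print([(x['p'],int(x['mask'].sum())) for x in o])
E
```

```text
10353 [543.9, 19.2] [14.3 50.9] 12.497532844543457
11236 [613.3, 3.5] [14.5 51.4] 13.050027847290039
[(0.96, 3685)]
```

View pics/nest.png

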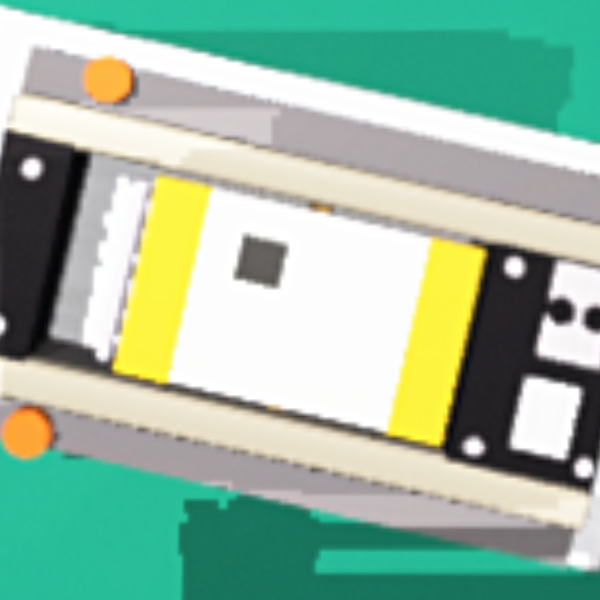

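The crop confirms the silver battery with yellow bands, sitting between black blocks with the lenses at the right. The nest centre is about (578.6, 11.4) with yaw −0.2225 rad. The band spacing is 71 mm against 70 expected.

Call:
servo_tool --plan '[{"slide":[0,0,0.9],"yaw":-0.1225,"jaw":1},{"slide":[0,0,0.9],"yaw":-0.1225,"jaw":1},{"slide":[0,0,0.9],"yaw":-0.1225,"jaw":1},{"slide":[0,0,0.9],"yaw":-0.1225,"jaw":1},{"slide":[0,0,0.9],"yaw":-0.1225,"jaw":1},{"slide":[0,0,0.9],"yaw":-0.1225,"jaw":1},{"slide":[0,0,0.9],"yaw":-0.1225,"jaw":1},{"slide":[0,0,0.9],"yaw":-0.1225,"jaw":1},{"slide":[0,0,0.9],"yaw":-0.1225,"jaw":1},{"slide":[0,0,0.9],"yaw":-0.1225,"jaw":1},{"slide":[0,0,0.9],"yaw":-0.1225,"jaw":1},{"slide":[0,0,0],"yaw":0,"jaw":1}]' --grip_force 20

```text
t: 2.3
eef_pos: [573.8, -0.0, 103.1]
tcp_rot: [-0.002, 0.11, 0.994, -0.0]
wrist_force: [-0.7, 0.4, -0.2]
gripper_width: 0.155
finger_force: 0.0
```

```bash
cat >> h.py <<'E'
def go(target):
    "slide in tool axes (cm) to bring TCP to world target"
    s,Rm,p=pose();return np.round(Rm.T@(np.array(target)-p)/10,2),np.round(p,1),np.round(Rm,3).tolist()
YAW=-0.2225;C=np.array([578.6,11.35])
def nest(x,y=0): return C+[np.cos(YAW)*x-np.sin(YAW)*y,np.sin(YAW)*x+np.cos(YAW)*y]
E
python3 -c "
from h import *
print(go([*nest(-42),65]));print(env.read_state()['gripper_width'])"
```

```text
(array([3.97, 1.22, 3.83]), array([573.8,  -0. , 103.1]), [[-0.976, 0.22, -0.003], [0.22, 0.976, 0.0], [0.003, -0.001, -1.0]])
0.15503710733474274
```

Call:
servo_tool --plan '[{"slide":[1,0.3,0.5],"yaw":0,"jaw":1},{"slide":[1,0.3,0.5],"yaw":0,"jaw":1},{"slide":[1,0.3,0.5],"yaw":0,"jaw":1},{"slide":[1,0.3,1],"yaw":0,"jaw":1},{"slide":[0,0,1],"yaw":0,"jaw":1},{"slide":[0,0,0],"yaw":0,"jaw":1},{"slide":[0,0,0],"yaw":0,"jaw":1}]'

```text
t: 2.88
eef_pos: [539.2, 20.4, 69.8]
tcp_rot: [0.0, 0.112, 0.994, -0.0]
wrist_force: [0.6, -1.0, -0.5]
gripper_width: 0.005
finger_force: 0.0
```

```bash
python3 -c "
from h import *
print(go([*nest(-42),51]));s=env.read_state();print(s['gripper_width'],s['wrist_force'])
save('press',env.read_camera('side')[120:320,200:460].repeat(2,0).repeat(2,1))"
```

```text
(array([ 0.16, -0.01,  1.88]), array([539.2,  20.4,  69.8]), [[-0.975, 0.223, 0.0], [0.223, 0.975, -0.0], [-0.0, -0.0, -1.0]])
0.004599350071359479 [ 0.60234635 -0.98080099 -0.51979649]
```

View pics/press.png

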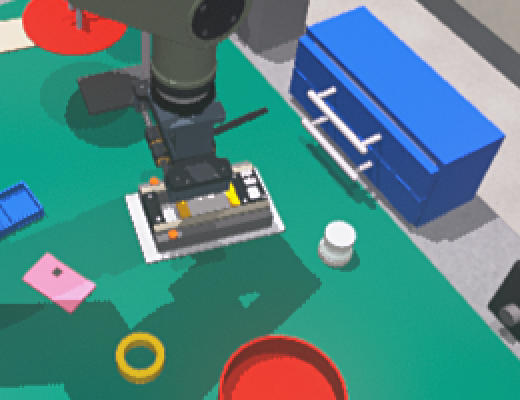

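The side view shows the closed fingers over the −x end of the battery, between the rails. Next comes a gentle press.

Call:
servo_tool --plan '[{"slide":[0.1,0,0.3],"yaw":0,"jaw":1},{"slide":[0,0,0.2],"yaw":0,"jaw":1},{"slide":[0,0,0.2],"yaw":0,"jaw":1},{"slide":[0,0,0.1],"yaw":0,"jaw":1},{"slide":[0,0,0.1],"yaw":0,"jaw":1},{"slide":[0,0,0.1],"yaw":0,"jaw":1},{"slide":[0,0,0],"yaw":0,"jaw":1}]'

```text
t: 3.52
eef_pos: [537.6, 20.8, 59.7]
tcp_rot: [-0.0, 0.111, 0.994, -0.0]
wrist_force: [-0.2, -0.4, -0.3]
gripper_width: 0.008
finger_force: 0.0
```

Call:
servo_tool --plan '[{"slide":[0,0,0.1],"yaw":0,"jaw":1},{"slide":[0,0,0.1],"yaw":0,"jaw":1},{"slide":[0,0,0.1],"yaw":0,"jaw":1},{"slide":[0,0,0.1],"yaw":0,"jaw":1},{"slide":[0,0,0],"yaw":0,"jaw":1}]'

```text
t: 3.93
eef_pos: [537.5, 20.8, 55.6]
tcp_rot: [-0.0, 0.111, 0.994, -0.0]
wrist_force: [-1.2, 0.2, 0.4]
gripper_width: 0.005
finger_force: 0.0
```

```bash
python3 -c "
from h import *
w=env.read_camera('wrist');s=env.read_camera('side')
a=cv2.resize(s[170:260,240:360],(480,360),interpolation=cv2.INTER_CUBIC)
b=cv2.resize(w[150:420,120:440],(320,270))
o=np.zeros((360,800,3),np.uint8);o[:,:480]=a;o[:270,480:]=b;save('p2',o)"
```

```text
(no output)
```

View pics/p2.png

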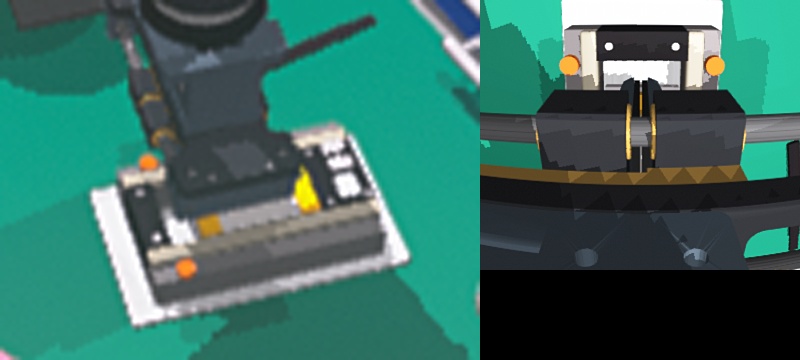

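The side crop shows the fingers on the −x end. The +x yellow band at (305,190) may be rising slightly. I keep pressing in small steps.

Call:
servo_tool --plan '[{"slide":[0,0,0.1],"yaw":0,"jaw":1},{"slide":[0,0,0.1],"yaw":0,"jaw":1},{"slide":[0,0,0.1],"yaw":0,"jaw":1}]'

```text
t: 4.28
eef_pos: [537.7, 20.8, 52.8]
tcp_rot: [0.0, 0.111, 0.994, 0.0]
wrist_force: [-1.0, -0.6, -0.4]
gripper_width: 0.004
finger_force: 0.0
```

Call:
servo_tool --plan '[{"slide":[0,0,0.1],"yaw":0,"jaw":1},{"slide":[0,0,0.1],"yaw":0,"jaw":1}]'

```text
t: 4.45
eef_pos: [537.7, 20.8, 50.7]
tcp_rot: [0.0, 0.111, 0.994, 0.0]
wrist_force: [-0.8, -1.5, 1.1]
gripper_width: 0.008
finger_force: 0.0
```

```bash
cat > tilt.py <<'E'
from h import *
# estimate raised end of battery from the side/scene masks of the far yellow band; compare with model for each tilt
for c in ['side','scene']:
    a=env.read_camera(c);hsv=cv2.cvtColor(a,cv2.COLOR_RGB2HSV)
    y=((hsv[...,0]>20)&(hsv[...,0]<35)&(hsv[...,1]>150)&(hsv[...,2]>100))
    pr=proj(c,[*nest(40),45]);yy,xx=np.nonzero(y);k=np.hypot(xx-pr[0],yy-pr[1])<22;print(c,'yellow bbox',xx[k].min(),xx[k].max(),yy[k].min(),yy[k].max(),k.sum())
    for th in [0,.15,.3,.45,.55]:
        f=lambda x,y,z:proj(c,[*nest(x*np.cos(th)-z*np.sin(th),y),35+x*np.sin(th)+z*np.cos(th)])
        P=np.array([f(x,y_,9) for x in(28,42) for y_ in(-25,25)]);print(th,np.round([P[:,0].min(),P[:,0].max(),P[:,1].min(),P[:,1].max()],1))
E
python3 tilt.py
```

```text
side yellow bbox 314 318 211 221 37
0 [309.1 319.9 207.6 222.4]
0.15 [308.7 319.5 206.3 221.7]
0.3 [308.  318.8 205.2 221. ]
0.45 [307.1 317.7 204.3 220.5]
0.55 [306.4 316.8 203.7 220.2]
scene yellow bbox 257 269 246 257 58
0 [255.5 269.9 244.2 256.9]
0.15 [255.8 270.2 243.2 255.6]
0.3 [256.3 270.7 242.3 254.3]
0.45 [257.1 271.3 241.2 252.8]
0.55 [257.6 271.8 240.5 251.7]
```

```bash
python3 - <<'E'
from h import *
print(env.tips_ahead)
for c in ['side','scene']:
  for n,a in (('start',cv2.imread(f'pics/{c}.png')[...,::-1].copy()),('now',env.read_camera(c))):
    hsv=cv2.cvtColor(a,cv2.COLOR_RGB2HSV);y=((hsv[...,0]>18)&(hsv[...,0]<35)&(hsv[...,1]>110)&(hsv[...,2]>60))
    for x0 in(35,-35):
      pr=proj(c,[*nest(x0),45]);yy,xx=np.nonzero(y);k=np.hypot(xx-pr[0],yy-pr[1])<13
      print(c,n,x0,k.sum(),[xx[k].min(),xx[k].max(),yy[k].min(),yy[k].max()] if k.any() else '')
    save('cmp_'+c+n,a)
def crop(c,n): 
    a=cv2.imread(f'pics/cmp_{c}{n}.png');u,v=proj(c,[*nest(0),45]).astype(int);return cv2.resize(a[v-28:v+29,u-38:u+38],(396,297),interpolation=cv2.INTER_CUBIC)
cv2.imwrite('pics/cmp.png',np.vstack([np.hstack([crop(c,n) for n in('start','now')]) for c in('side','scene')]))
E
```

```text
19.0
side start 35 82 [np.int64(310), np.int64(320), np.int64(208), np.int64(222)]
side start -35 74 [np.int64(285), np.int64(294), np.int64(213), np.int64(228)]
side now 35 46 [np.int64(313), np.int64(319), np.int64(211), np.int64(222)]
side now -35 17 [np.int64(290), np.int64(294), np.int64(225), np.int64(228)]
scene start 35 76 [np.int64(256), np.int64(270), np.int64(245), np.int64(257)]
scene start -35 64 [np.int64(271), np.int64(285), np.int64(231), np.int64(242)]
scene now 35 74 [np.int64(256), np.int64(270), np.int64(245), np.int64(257)]
scene now -35 39 [np.int64(272), np.int64(285), np.int64(228), np.int64(242)]
```

View pics/cmp.png

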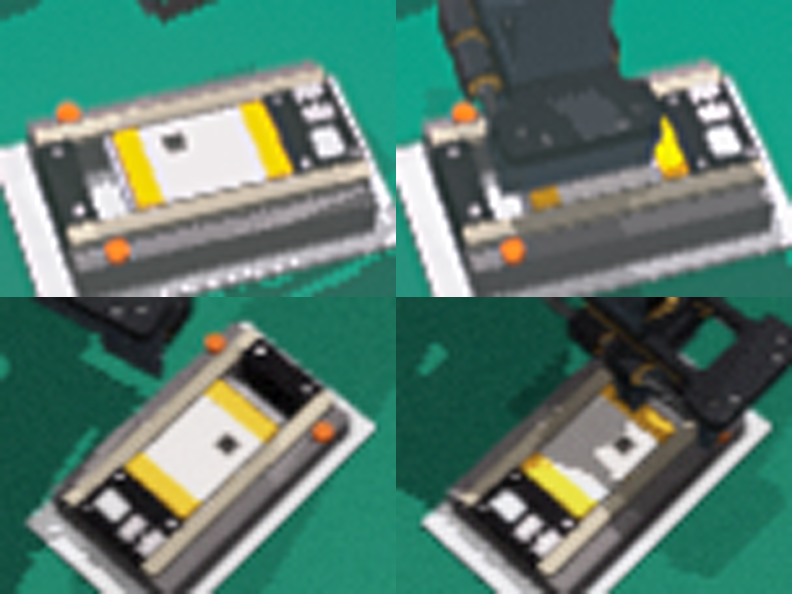

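```bash
python3 - <<'E'
from h import *
s,Rm,p=pose();print(p,s['wrist_force'])
for c in('side','scene'):
    u,v=proj(c,[*nest(0),45]).astype(int)
    im=cv2.imread('pics/cmp_%snow.png'%c);im=cv2.resize(im[v-28-20:v+29+10,u-38-5:u+38+20],None,fx=5,fy=5,interpolation=cv2.INTER_CUBIC)
    P=lambda q:tuple(int(round(t)) for t in (proj(c,q)-[u-43,v-48])*5)
    for z,col in((19,(0,0,255)),(-20,(255,0,255))):
        for x,y in((-16,-13.5),(16,-13.5),(16,13.5),(-16,13.5),(0,0)):
            cv2.circle(im,P(p+Rm@np.array([x,y,z])),4,col,-1)
    for x in(-42,-47,-64):
        cv2.line(im,P([*nest(x,-25),44]),P([*nest(x,25),44]),(255,128,0),1)
    cv2.imwrite('pics/f_%s.png'%c,im)
a=[cv2.imread('pics/f_%s.png'%c) for c in('side','scene')];h=max(x.shape[0] for x in a)
a=np.hstack(a);print(a.shape);cv2.imwrite('pics/f.png',cv2.resize(a,None,fx=min(1,800/a.shape[1]),fy=min(1,800/a.shape[1])))
E
```

```text
[537.68256593  20.75971825  50.82865948] [-0.84004292  0.01378743  0.27807151]
(435, 1010, 3)
```

View pics/f.png

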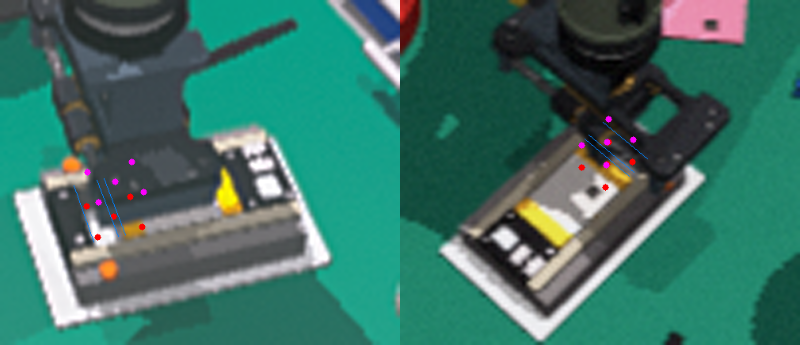

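The battery has not moved; the tips are in the free gap, so they must be narrower along tool x than I assumed. I'll raise them, shift 10 mm towards the cameras and press again.

Call:
servo_tool --plan '[{"slide":[0,0,-0.8],"yaw":0,"jaw":1},{"slide":[0,0,-0.8],"yaw":0,"jaw":1},{"slide":[0,0,0],"yaw":0,"jaw":1},{"slide":[-0.5,0,0],"yaw":0,"jaw":1},{"slide":[-0.5,0,0],"yaw":0,"jaw":1},{"slide":[0,0,0.1],"yaw":0,"jaw":1},{"slide":[0,0,0.1],"yaw":0,"jaw":1},{"slide":[0,0,0.1],"yaw":0,"jaw":1},{"slide":[0,0,0.1],"yaw":0,"jaw":1},{"slide":[0,0,0],"yaw":0,"jaw":1}]'

```text
t: 5.48
eef_pos: [547.0, 18.6, 62.4]
tcp_rot: [-0.0, 0.111, 0.994, -0.0]
wrist_force: [0.1, 0.4, -0.1]
gripper_width: 0.004
finger_force: 0.0
```

Call:
servo_tool --plan '[{"slide":[0,0,0.1],"yaw":0,"jaw":1},{"slide":[0,0,0.1],"yaw":0,"jaw":1}]'

```text
t: 5.65
eef_pos: [547.4, 18.6, 60.8]
tcp_rot: [0.0, 0.111, 0.994, 0.0]
wrist_force: [-0.3, -0.1, -0.1]
gripper_width: 0.005
finger_force: 0.0
```

Call:
servo_tool --plan '[{"slide":[0,0,0.1],"yaw":0,"jaw":1},{"slide":[0,0,0.1],"yaw":0,"jaw":1}]'

```text
t: 5.82
eef_pos: [547.4, 18.6, 58.8]
tcp_rot: [0.0, 0.111, 0.994, 0.0]
wrist_force: [1.0, 0.7, 0.5]
gripper_width: 0.004
finger_force: 0.0
```

```bash
cat > band.py <<'E'
from h import *
for c in ['side','scene']:
    a=env.read_camera(c)
    hsv=cv2.cvtColor(a,cv2.COLOR_RGB2HSV);y=((hsv[...,0]>18)&(hsv[...,0]<35)&(hsv[...,1]>110)&(hsv[...,2]>60))
    for x0 in(35,-35):
      pr=proj(c,[*nest(x0),45]);yy,xx=np.nonzero(y);k=np.hypot(xx-pr[0],yy-pr[1])<13
      print(c,x0,k.sum(),[int(t) for t in(xx[k].min(),xx[k].max(),yy[k].min(),yy[k].max())] if k.any() else '')
s=env.read_state();print(s['eef_pos'],s['wrist_force'])
E
python3 band.py
```

```text
side 35 26 [314, 319, 217, 222]
side -35 26 [289, 295, 223, 228]
scene 35 74 [256, 269, 246, 257]
scene -35 37 [275, 285, 229, 242]
[547.28883699  18.58789673  58.67117248] [ 0.7701911   0.71360336 -0.52272025]
```

Call:
servo_tool --plan '[{"slide":[0,0,0.1],"yaw":0,"jaw":1},{"slide":[0,0,0.1],"yaw":0,"jaw":1}]'

```text
t: 6.08
eef_pos: [547.5, 18.6, 56.9]
tcp_rot: [0.0, 0.111, 0.994, 0.0]
wrist_force: [-0.1, -0.3, -0.3]
gripper_width: 0.003
finger_force: 0.0
```

Call:
servo_tool --plan '[{"slide":[0,0,0.1],"yaw":0,"jaw":1},{"slide":[0,0,0.1],"yaw":0,"jaw":1}]'

```text
t: 6.25
eef_pos: [547.4, 18.6, 54.8]
tcp_rot: [0.0, 0.111, 0.994, 0.0]
wrist_force: [-0.1, 0.3, 1.5]
gripper_width: 0.005
finger_force: 0.0
```

```bash
python3 band.py
```

```text
side 35 24 [314, 319, 217, 223]
side -35 22 [290, 294, 224, 228]
scene 35 76 [256, 270, 245, 257]
scene -35 40 [275, 285, 230, 242]
[547.31392321  18.57599323  54.6594398 ] [-0.36251315 -0.13431017 -0.48503495]
```

```bash
python3 - <<'E'
from h import *
I=np.eye(3)
for z in(-20,0,19):
  for x in(-16,16): print(z,x,[np.round(wproj([x,y,z],I,np.zeros(3))).tolist() for y in(-59,-45.5,45.5,59)], 'closed',[np.round(wproj([x,y,z],I,np.zeros(3))).tolist() for y in(-13.5,0,13.5)])
w=env.read_camera('wrist')
a=cv2.resize(w[150:330,170:390],(440,360),interpolation=cv2.INTER_CUBIC)
s=env.read_camera('scene');u,v=proj('scene',[*nest(-20),45]).astype(int)
b=cv2.resize(s[v-45:v+45,u-45:u+45],(360,360),interpolation=cv2.INTER_CUBIC)
save('q',np.hstack([a,b]))
s,Rm,p=pose()
for z in(0,19):print([np.round((proj('scene',p+Rm@np.array([x,0,z]))-[u-45,v-45])*4+[440,0]).tolist() for x in(-16,0,16)])
E
```

```text
-20 -16 [[179.0, 288.0], [201.0, 289.0], [362.0, 289.0], [385.0, 288.0]] closed [[257.0, 290.0], [282.0, 290.0], [306.0, 290.0]]
-20 16 [[173.0, 234.0], [196.0, 235.0], [367.0, 235.0], [391.0, 235.0]] closed [[256.0, 235.0], [282.0, 235.0], [308.0, 235.0]]
0 -16 [[188.0, 273.0], [208.0, 274.0], [355.0, 274.0], [376.0, 273.0]] closed [[260.0, 275.0], [282.0, 275.0], [304.0, 275.0]]
0 16 [[183.0, 224.0], [205.0, 224.0], [359.0, 225.0], [381.0, 224.0]] closed [[259.0, 225.0], [282.0, 225.0], [305.0, 225.0]]
19 -16 [[195.0, 262.0], [214.0, 262.0], [349.0, 262.0], [368.0, 262.0]] closed [[261.0, 263.0], [282.0, 263.0], [302.0, 263.0]]
19 16 [[191.0, 216.0], [211.0, 216.0], [352.0, 216.0], [372.0, 216.0]] closed [[261.0, 216.0], [282.0, 216.0], [303.0, 216.0]]
[[619.0, 182.0], [633.0, 169.0], [646.0, 156.0]]
[[619.0, 192.0], [633.0, 180.0], [646.0, 167.0]]
```

View pics/q.png

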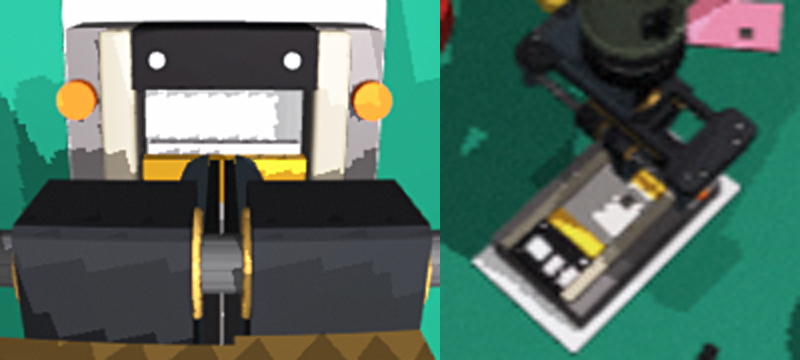

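The closed fingertips are over the −x band in both views, but the tip appears to end a little short of where the numbers put it. I continue down in 1 mm steps and watch the force.

Call:
servo_tool --plan '[{"slide":[0,0,0.1],"yaw":0,"jaw":1},{"slide":[0,0,0.1],"yaw":0,"jaw":1}]'

```text
t: 6.62
eef_pos: [547.5, 18.6, 52.9]
tcp_rot: [0.0, 0.111, 0.994, 0.0]
wrist_force: [1.0, -0.7, -0.3]
gripper_width: 0.005
finger_force: 0.0
```

Call:
servo_tool --plan '[{"slide":[0,0,0.1],"yaw":0,"jaw":1},{"slide":[0,0,0.1],"yaw":0,"jaw":1}]'

```text
t: 6.78
eef_pos: [547.4, 18.6, 50.7]
tcp_rot: [0.0, 0.111, 0.994, -0.0]
wrist_force: [-0.9, -0.4, 0.1]
gripper_width: 0.005
finger_force: 0.0
```

Call:
servo_tool --plan '[{"slide":[0,0,0.1],"yaw":0,"jaw":1},{"slide":[0,0,0.1],"yaw":0,"jaw":1}]'

```text
t: 6.95
eef_pos: [547.4, 18.6, 48.7]
tcp_rot: [-0.0, 0.111, 0.994, -0.0]
wrist_force: [0.3, -0.1, 0.6]
gripper_width: 0.004
finger_force: 0.0
```

```bash
python3 band.py
```

```text
side 35 20 [315, 319, 217, 223]
side -35 14 [290, 295, 225, 228]
scene 35 75 [256, 270, 245, 257]
scene -35 21 [277, 284, 236, 242]
[547.30541207  18.53665761  48.66219489] [ 0.61679192 -0.21592357  0.46928375]
```

Call:
servo_tool --plan '[{"slide":[0,0,0.1],"yaw":0,"jaw":1},{"slide":[0,0,0.1],"yaw":0,"jaw":1}]'

```text
t: 7.22
eef_pos: [547.5, 18.6, 46.9]
tcp_rot: [0.0, 0.111, 0.994, 0.0]
wrist_force: [0.0, 0.4, 0.4]
gripper_width: 0.008
finger_force: 0.0
```

Call:
servo_tool --plan '[{"slide":[0,0,0.1],"yaw":0,"jaw":1},{"slide":[0,0,0.1],"yaw":0,"jaw":1}]'

```text
t: 7.38
eef_pos: [547.4, 18.6, 44.8]
tcp_rot: [0.0, 0.111, 0.994, 0.0]
wrist_force: [0.4, 1.0, -0.1]
gripper_width: 0.006
finger_force: 0.0
```

```bash
python3 band.py; python3 - <<'E'
from h import *
print(len(env.outline_of('scene','battery')))
for c in('scene','side'):
  env.read_camera(c)
  for t in('nest','battery'):print(c,t,[(round(r['p'],2),np.round(r['position'],1).tolist()) for r in env.pinpoint(c,t)[:2]])
E
```

```text
side 35 18 [315, 319, 218, 223]
side -35 12 [290, 295, 226, 228]
scene 35 75 [256, 270, 245, 257]
scene -35 24 [275, 283, 231, 242]
[547.30294859  18.5476833   44.6772793 ] [-0.60839502 -0.32333794 -0.27784054]
2
scene nest [(0.65, [510.8, -273.7, 43.9]), (0.59, [579.1, 12.5, -2.3])]
scene battery [(0.73, [354.0, 3.8, -1.1]), (0.52, [583.3, 14.5, 42.5])]
side nest [(0.91, [580.5, 13.4, -4.2])]
side battery [(0.86, [352.5, 7.7, 3.4]), (0.7, [303.5, -241.8, -1.1])]
```

Call:
servo_tool --plan '[{"slide":[0,0,0.1],"yaw":0,"jaw":1},{"slide":[0,0,0.1],"yaw":0,"jaw":1}]'

```text
t: 8.0
eef_pos: [547.5, 18.6, 42.9]
tcp_rot: [0.0, 0.111, 0.994, 0.0]
wrist_force: [-0.2, -0.2, -0.9]
gripper_width: 0.002
finger_force: 0.0
```

Call:
servo_tool --plan '[{"slide":[0,0,0.1],"yaw":0,"jaw":1},{"slide":[0,0,0.1],"yaw":0,"jaw":1}]'

```text
t: 8.17
eef_pos: [547.4, 18.6, 40.7]
tcp_rot: [-0.0, 0.111, 0.994, -0.0]
wrist_force: [-0.2, 0.9, -0.5]
gripper_width: 0.003
finger_force: 0.0
```

Call:
servo_tool --plan '[{"slide":[0,0,0.1],"yaw":0,"jaw":1},{"slide":[0,0,0.1],"yaw":0,"jaw":1}]'

```text
t: 8.33
eef_pos: [547.4, 18.6, 38.7]
tcp_rot: [-0.0, 0.111, 0.994, 0.0]
wrist_force: [-0.8, -0.2, 0.2]
gripper_width: 0.009
finger_force: 0.0
```

```bash
python3 band.py; python3 - <<'E'
from h import *
# what part of side/scene changed vs. start inside the nest: rough finger tip location
w=env.read_camera('wrist');g=cv2.cvtColor(w,cv2.COLOR_RGB2GRAY);print('wrist col 270 rows',g[200:300:4,270].tolist());print('col 282',g[200:300:4,282].tolist())
hsv=cv2.cvtColor(w,cv2.COLOR_RGB2HSV);y=(hsv[...,0]>20)&(hsv[...,0]<34)&(hsv[...,1]>150)&(hsv[...,2]>80);yy,xx=np.nonzero(y[:235]);print(xx.min(),xx.max(),yy.min(),yy.max(),len(xx))
s,Rm,p=pose();print([np.round(wproj([*nest(x,0),44],Rm,p)).tolist() for x in(-64,-47,-42,-28)])
E
```

```text
side 35 15 [315, 319, 218, 223]
side -35 3 [291, 294, 228, 228]
scene 35 75 [256, 270, 245, 257]
scene -35 17 [275, 283, 233, 242]
[547.31170177  18.55793117  38.65033497] [-0.04335497 -0.19504385  0.07266446]
wrist col 270 rows [131, 254, 254, 254, 254, 254, 255, 52, 42, 42, 41, 42, 42, 41, 98, 107, 120, 102, 95, 97, 126, 132, 111, 100, 131]
col 282 [123, 255, 254, 254, 254, 254, 255, 90, 29, 18, 32, 31, 31, 31, 32, 24, 25, 58, 107, 113, 132, 136, 136, 124, 73]
7 365 55 207 3386
[[282.0, 199.0], [282.0, 229.0], [282.0, 237.0], [282.0, 260.0]]
```

```bash
python3 - <<'E'
from h import *
s,Rm,p=pose()
p2=np.array([547.3,18.57,54.66])
for dz in(0,10,20,30):
  q=p2+[0,0,dz]; f=lambda x,y:np.round(wproj([*nest(x,y),45],Rm,q),1).tolist()
  print(dz,'crop px: inner edge',[[(f(-64,y)[0]-170)*2,(f(-64,y)[1]-150)*2] for y in(-27,27)],'far edge',[[(f(-82,y)[0]-170)*2,(f(-82,y)[1]-150)*2] for y in(-27,27)])
  print('  band near edge', [[(wproj([*nest(-42,y),44],Rm,q)[0]-170)*2,(wproj([*nest(-42,y),44],Rm,q)[1]-150)*2] for y in(-25,25)])
E
```

```text
0 crop px: inner edge [[133.0, 89.39999999999998], [313.0, 89.60000000000002]] far edge [[131.60000000000002, 29.600000000000023], [314.6, 29.80000000000001]]
  band near edge [[np.float64(142.19562547943303), np.float64(158.8721032616565)], [np.float64(303.86359929669675), np.float64(158.8645962782856)]]
10 crop px: inner edge [[137.2, 83.60000000000002], [308.79999999999995, 83.60000000000002]] far edge [[136.0, 26.600000000000023], [310.0, 26.80000000000001]]
  band near edge [[np.float64(145.7803945770935), np.float64(149.96048624762517)], [np.float64(300.0968084206238), np.float64(149.95818177867596)]]
20 crop px: inner edge [[141.0, 78.19999999999999], [304.79999999999995, 78.19999999999999]] far edge [[140.0, 23.80000000000001], [306.0, 24.0]]
  band near edge [[np.float64(149.0622848347246), np.float64(141.82257490491412)], [np.float64(296.64779820657645), np.float64(141.82428159374564)]]
30 crop px: inner edge [[144.60000000000002, 73.39999999999998], [301.0, 73.39999999999998]] far edge [[143.60000000000002, 21.399999999999977], [302.20000000000005, 21.399999999999977]]
  band near edge [[np.float64(152.07704703386673), np.float64(134.36440890418442)], [np.float64(293.47913212713866), np.float64(134.36920684781313)]]
```

The wrist view puts the block and rails where the pose predicts, so the TCP pose and camera agree. The fingertips, however, fit about 8 mm behind the TCP rather than 19 mm ahead (inner tip corners at 200,230 and 362,228 in the first wrist picture). I'll let contact settle it and keep descending gently.

Call:
servo_tool --plan '[{"slide":[0,0,0.1],"yaw":0,"jaw":1},{"slide":[0,0,0.1],"yaw":0,"jaw":1}]'

```text
t: 8.65
eef_pos: [547.5, 18.6, 36.9]
tcp_rot: [0.0, 0.111, 0.994, 0.0]
wrist_force: [1.2, 0.7, -0.6]
gripper_width: 0.004
finger_force: 0.0
```

Call:
servo_tool --plan '[{"slide":[0,0,0.1],"yaw":0,"jaw":1},{"slide":[0,0,0.1],"yaw":0,"jaw":1}]'

```text
t: 8.82
eef_pos: [547.5, 18.6, 34.8]
tcp_rot: [0.0, 0.111, 0.994, 0.0]
wrist_force: [0.3, -0.6, 0.4]
gripper_width: 0.006
finger_force: 0.0
```

Call:
servo_tool --plan '[{"slide":[0,0,0.1],"yaw":0,"jaw":1},{"slide":[0,0,0.1],"yaw":0,"jaw":1}]'

```text
t: 8.98
eef_pos: [547.1, 18.6, 33.2]
tcp_rot: [-0.0, 0.111, 0.994, 0.0]
wrist_force: [-2.5, -0.3, 6.9]
gripper_width: 0.004
finger_force: 3.2
```

```bash
python3 band.py
```

```text
side 35 9 [317, 319, 219, 222]
side -35 1 [286, 286, 208, 208]
scene 35 70 [256, 270, 244, 257]
scene -35 18 [269, 283, 227, 242]
[547.07127314  18.68017704  33.15611858] [-1.95443009  0.14700487  3.80183531]
```

Contact came at TCP z ≈ 34 (battery top at 44), so the effective tips are about 10 mm behind the TCP. I'll move 6 mm outwards for leverage and press further.

Call:
servo_tool --plan '[{"slide":[0,0,-0.3],"yaw":0,"jaw":1},{"slide":[0.6,0,0],"yaw":0,"jaw":1},{"slide":[0,0,0.2],"yaw":0,"jaw":1},{"slide":[0,0,0.1],"yaw":0,"jaw":1},{"slide":[0,0,0.1],"yaw":0,"jaw":1},{"slide":[0,0,0.1],"yaw":0,"jaw":1}]'

```text
t: 9.58
eef_pos: [540.6, 20.1, 30.8]
tcp_rot: [-0.001, 0.111, 0.994, 0.0]
wrist_force: [-3.7, 0.6, 4.1]
gripper_width: 0.004
finger_force: 2.6
```

Call:
servo_tool --plan '[{"slide":[0,0,0.1],"yaw":0,"jaw":1},{"slide":[0,0,0.1],"yaw":0,"jaw":1},{"slide":[0,0,0.1],"yaw":0,"jaw":1}]'

```text
t: 9.83
eef_pos: [540.7, 20.0, 27.6]
tcp_rot: [-0.001, 0.111, 0.994, -0.0]
wrist_force: [-5.5, 0.7, 3.7]
gripper_width: 0.004
finger_force: 2.8
```

```bash
python3 tilt.py; python3 band.py
```

```text
side yellow bbox 310 318 207 219 37
0 [309.1 319.9 207.6 222.4]
0.15 [308.7 319.5 206.3 221.7]
0.3 [308.  318.8 205.2 221. ]
0.45 [307.1 317.7 204.3 220.5]
0.55 [306.4 316.8 203.7 220.2]
scene yellow bbox 260 279 239 254 46
0 [255.5 269.9 244.2 256.9]
0.15 [255.8 270.2 243.2 255.6]
0.3 [256.3 270.7 242.3 254.3]
0.45 [257.1 271.3 241.2 252.8]
0.55 [257.6 271.8 240.5 251.7]
side 35 58 [309, 319, 206, 221]
side -35 2 [284, 284, 209, 210]
scene 35 66 [257, 270, 243, 255]
scene -35 20 [272, 284, 233, 243]
[541.41482831  19.88060594  27.65911887] [-3.09564897  0.06586643  3.38107076]
```

Call:
servo_tool --plan '[{"slide":[0,0,0.1],"yaw":0,"jaw":1},{"slide":[0,0,0.1],"yaw":0,"jaw":1},{"slide":[0,0,0.1],"yaw":0,"jaw":1}]'

```text
t: 10.28
eef_pos: [541.4, 19.9, 24.8]
tcp_rot: [-0.0, 0.111, 0.994, -0.0]
wrist_force: [-4.3, 1.0, 3.7]
gripper_width: 0.003
finger_force: 2.8
```

Call:
servo_tool --plan '[{"slide":[0,0,0.1],"yaw":0,"jaw":1},{"slide":[0,0,0],"yaw":0,"jaw":1},{"slide":[0,0,0],"yaw":0,"jaw":1}]'

```text
t: 10.53
eef_pos: [541.4, 19.9, 23.6]
tcp_rot: [-0.0, 0.111, 0.994, -0.0]
wrist_force: [-4.9, 0.8, 2.7]
gripper_width: 0.007
finger_force: 2.0
```

```bash
python3 band.py
```

```text
side 35 59 [308, 318, 205, 220]
side -35 2 [283, 284, 210, 211]
scene 35 61 [257, 270, 242, 254]
scene -35 9 [279, 283, 240, 243]
[541.50269659  19.85962141  23.6828263 ] [-4.33472247  0.6601098   0.95734092]
```

The pan tilt is about 0.45 rad by both cameras. I retreat up, open and move over the raised end.

Call:
servo_tool --plan '[{"slide":[0,0,-1.4],"yaw":0,"jaw":1},{"slide":[0,0,-1.4],"yaw":0,"jaw":0},{"slide":[0,0,-1.4],"yaw":0,"jaw":0},{"slide":[0,0,-1.0],"yaw":0,"jaw":0},{"slide":[-2,0,0],"yaw":0,"jaw":0},{"slide":[-2,0,0],"yaw":0,"jaw":0},{"slide":[-2.5,0,0],"yaw":0,"jaw":0},{"slide":[0,0,0],"yaw":0,"jaw":0},{"slide":[0,0,0],"yaw":0,"jaw":0}]'

```text
t: 11.38
eef_pos: [606.7, 5.1, 75.7]
tcp_rot: [0.001, 0.112, 0.994, 0.0]
wrist_force: [0.0, -0.0, 0.5]
gripper_width: 0.558
finger_force: 0.0
```

```bash
python3 band.py; python3 - <<'E'
from h import *
print(env.read_state()['gripper_width'],go([*nest(28),38]))
s,Rm,p=pose();w=env.read_camera('wrist')
hsv=cv2.cvtColor(w,cv2.COLOR_RGB2HSV);y=((hsv[...,0]>20)&(hsv[...,0]<34)&(hsv[...,1]>150)&(hsv[...,2]>60)).astype(np.uint8)
n,l,st,c=cv2.connectedComponentsWithStats(y);print([(st[i].tolist()) for i in range(1,n) if st[i,4]>60])
for th in(.3,.4,.5):
  f=lambda x,yy,z:np.round(wproj([*nest(x*np.cos(th)-z*np.sin(th),yy),35+x*np.sin(th)+z*np.cos(th)],Rm,p)).tolist()
  print(th,[f(x,yy,9) for x in(28,42,-28,-42) for yy in(-25,25)])
E
```

```text
side 35 57 [308, 317, 205, 220]
side -35 55 [285, 292, 217, 229]
scene 35 15 [258, 270, 242, 253]
scene -35 1 [275, 275, 228, 228]
[604.56771299   5.48461222  75.55166143] [ 0.12080204  0.32403003 -0.3512388 ]
0.6421730068722014 (array([-0.14, -0.  ,  3.76]), array([604.6,   5.5,  75.6]), [[-0.975, 0.222, -0.0], [0.222, 0.975, -0.0], [0.0, -0.0, -1.0]])
[[37, 0, 61, 66, 2505], [246, 132, 72, 18, 1187], [243, 228, 43, 9, 260], [243, 245, 43, 6, 143]]
0.3 [[244.0, 234.0], [319.0, 234.0], [244.0, 255.0], [319.0, 255.0], [245.0, 152.0], [318.0, 152.0], [245.0, 132.0], [318.0, 132.0]]
0.4 [[243.0, 233.0], [320.0, 233.0], [243.0, 254.0], [320.0, 254.0], [245.0, 152.0], [318.0, 152.0], [246.0, 133.0], [317.0, 133.0]]
0.5 [[243.0, 231.0], [320.0, 231.0], [243.0, 252.0], [321.0, 252.0], [246.0, 152.0], [317.0, 152.0], [247.0, 134.0], [317.0, 134.0]]
```

Call:
servo_tool --plan '[{"slide":[-0.1,0,0],"yaw":0,"jaw":0},{"slide":[0,0,0],"yaw":0,"jaw":0},{"slide":[0,0,0],"yaw":0,"jaw":0},{"slide":[0,0,0],"yaw":0,"jaw":0},{"slide":[0,0,1],"yaw":0,"jaw":0},{"slide":[0,0,1],"yaw":0,"jaw":0},{"slide":[0,0,1],"yaw":0,"jaw":0},{"slide":[0,0,0.4],"yaw":0,"jaw":0},{"slide":[0,0,0.2],"yaw":0,"jaw":0},{"slide":[0,0,0],"yaw":0,"jaw":0}]'

```text
t: 12.37
eef_pos: [605.5, 5.3, 38.8]
tcp_rot: [-0.001, 0.111, 0.994, -0.0]
wrist_force: [0.4, -0.3, 0.8]
gripper_width: 0.999
finger_force: 0.0
```

Call:
servo_tool --plan '[{"slide":[0,0,0],"yaw":0,"jaw":0.6},{"slide":[0,0,0],"yaw":0,"jaw":0.6},{"slide":[0,0,0],"yaw":0,"jaw":0.6},{"slide":[0,0,0],"yaw":0,"jaw":0.6},{"slide":[0,0,0],"yaw":0,"jaw":0.6},{"slide":[0,0,0],"yaw":0,"jaw":0.6},{"slide":[0,0,0],"yaw":0,"jaw":0.6},{"slide":[0,0,0],"yaw":0,"jaw":0.6}]' --grip_force 15

```text
t: 13.03
eef_pos: [606.1, 5.3, 40.1]
tcp_rot: [0.0, 0.111, 0.994, 0.0]
wrist_force: [-0.1, -0.1, 1.4]
gripper_width: 0.55
finger_force: 15.0
```

Gripped: the opening is 50 mm, equal to the battery width, with 15 N. I lift slowly.

Call:
servo_tool --plan '[{"slide":[0,0,-0.2],"yaw":0,"jaw":0.6},{"slide":[0,0,-0.4],"yaw":0,"jaw":0.6},{"slide":[0,0,-0.6],"yaw":0,"jaw":0.6},{"slide":[0,0,-1],"yaw":0,"jaw":0.6},{"slide":[0,0,-1],"yaw":0,"jaw":0.6},{"slide":[0,0,-1],"yaw":0,"jaw":0.6},{"slide":[0,0,-1],"yaw":0,"jaw":0.6},{"slide":[0,0,-1],"yaw":0,"jaw":0.6},{"slide":[0,0,-1],"yaw":0,"jaw":0.6},{"slide":[0,0,-1],"yaw":0,"jaw":0.6},{"slide":[0,0,0],"yaw":0,"jaw":0.6},{"slide":[0,0,0],"yaw":0,"jaw":0.6}]' --grip_force 20

```text
t: 14.03
eef_pos: [606.3, 5.3, 122.6]
tcp_rot: [0.001, 0.111, 0.994, 0.0]
wrist_force: [-0.4, 0.2, -1.5]
gripper_width: 0.544
finger_force: 20.0
```

```bash
python3 - <<'E'
from h import *
s,Rm,p=pose();print(p,s['wrist_force'],s['torque'],s['finger_force'],s['q'])
for c in('scene','side','wrist'):
  env.read_camera(c);print(c,[(round(r['p'],2),np.round(r['position'],1).tolist()) for r in env.pinpoint(c,'battery')[:3]])
  if c!='wrist': print([(t,np.round(r['position'],1).tolist(),round(r['p'],2)) for t in('tin','tin_rim') for r in env.pinpoint(c,t)[:2]])
# tin rim ellipse from red mask in scene/side
for c in('scene','side'):
  o=env.outline_of(c,'tin');m=o[0]['mask'].astype(np.uint8);cn=max(cv2.findContours(m,0,1)[0],key=len)[:,0].astype(float)
  from scipy.optimize import least_squares
  hull=cv2.convexHull(cn.astype(np.float32))[:,0]
  # project tin outline model: hull of rim & base circles
  t=np.linspace(0,2*np.pi,120)
  def model(x):
    P=np.vstack([np.array([proj(c,[x[0]+74*np.cos(a),x[1]+74*np.sin(a),z]) for a in t]) for z in(0,45)]).astype(np.float32);return cv2.convexHull(P)
  f=lambda x:[cv2.pointPolygonTest(model(x),(float(u),float(v)),True) for u,v in hull]
  r=least_squares(f,[512,-273],diff_step=1e-3);print(c,'tin fit',r.x,np.sqrt(np.mean(r.fun**2)))
E
```

```text
[606.32641005   5.27034874 122.61865734] [-0.44505112  0.23684179 -1.54417162] [ 0.15529846 -0.07318965  0.01762466] 19.994518160820007 [-1.02810144e-02  4.26742168e-01  1.61218332e+00  1.17114505e-05
  1.10115208e+00 -1.35777090e+00]
scene [(0.68, [351.9, -0.1, 2.9]), (0.59, [513.7, -275.3, 6.0]), (0.47, [579.0, 14.4, 121.9])]
[('tin', [511.2, -276.2, -1.2], 0.92), ('tin_rim', [512.7, -273.0, 44.1], 0.85), ('tin_rim', [579.0, 11.4, -1.2], 0.38)]
side [(0.87, [575.1, 15.8, 115.0]), (0.75, [302.3, -244.5, 0.0]), (0.67, [354.9, 7.4, 1.4])]
[('tin', [508.5, -273.3, 1.1], 0.88), ('tin_rim', [515.3, -273.8, 42.4], 0.78)]
wrist [(0.78, [303.4, -241.0, -2.4]), (0.68, [507.1, -274.2, 50.2]), (0.44, [525.3, 303.0, -3.6])]Traceback (most recent call last):
  File "<stdin>", line 16, in <module>
    return func(*args, **kwargs)
    vector_fun = VectorFunction(
        fun_wrapped,
    ...<6 lines>...
        workers=workers
    )
    self._update_fun()
    ~~~~~~~~~~~~~~~~^^
    self.f = self.fun_wrapped(xp_copy(self.x))
             ~~~~~~~~~~~~~~~~^^^^^^^^^^^^^^^^^
    return np.atleast_1d(self.fun(x))
                         ~~~~~~~~^^^
    return self.f(x, *self.args, **self.kwargs)
           ~~~~~~^^^^^^^^^^^^^^^^^^^^^^^^^^^^^^
  File "<stdin>", line 15, in <lambda>
  File "<stdin>", line 14, in model
  File "h.py", line 10, in proj
    P=env.camera_params(cam);T=np.array(P['camera_from_world']);c=T[:3,:3]@np.array(p)+T[:3,3];q=np.array(P['mtx'])@c;return q[:2]/q[2]
ValueError: time passes only in moves, steps and waits
```

The battery is held: centre near (577, 15, 118), still tilted. Next I carry it over the tin.

Call:
servo_tool --plan '[{"slide":[0.1,-1.5,0],"yaw":0,"jaw":0.6},{"slide":[0.1,-2.4,0],"yaw":0,"jaw":0.6},{"slide":[0.1,-2.8,0],"yaw":0,"jaw":0.6},{"slide":[0.1,-2.8,0],"yaw":0,"jaw":0.6},{"slide":[0.1,-2.8,0],"yaw":0,"jaw":0.6},{"slide":[0.1,-2.8,0],"yaw":0,"jaw":0.6},{"slide":[0.1,-2.8,0],"yaw":0,"jaw":0.6},{"slide":[0.1,-2.8,0],"yaw":0,"jaw":0.6},{"slide":[0.1,-2.8,0],"yaw":0,"jaw":0.6},{"slide":[0.1,-2.8,0],"yaw":0,"jaw":0.6},{"slide":[0.1,-1.9,0],"yaw":0,"jaw":0.6},{"slide":[0.1,-1.1,0],"yaw":0,"jaw":0.6}]'

```text
t: 15.58
eef_pos: [528.1, -280.6, 121.9]
tcp_rot: [-0.0, 0.113, 0.994, -0.0]
wrist_force: [0.4, 0.4, -0.2]
gripper_width: 0.543
finger_force: 20.0
```

Call:
servo_tool --plan '[{"slide":[0,0,0],"yaw":0,"jaw":0.6},{"slide":[0,0,0],"yaw":0,"jaw":0.6},{"slide":[0,0,0],"yaw":0,"jaw":0.6}]'

```text
t: 15.83
eef_pos: [529.4, -276.9, 121.8]
tcp_rot: [-0.0, 0.111, 0.994, 0.0]
wrist_force: [-0.8, -0.2, -0.8]
gripper_width: 0.544
finger_force: 20.0
```

```bash
sed -i 's/^from cell import env/from cell import env\nfrom functools import lru_cache\ncp=lru_cache(None)(env.camera_params)/; s/P=env.camera_params(/P=cp(/' h.py
cat > tin.py <<'E'
from h import *
from scipy.optimize import least_squares
s,Rm,p=pose();w=env.read_camera('wrist')
hsv=cv2.cvtColor(w,cv2.COLOR_RGB2HSV);m=(((hsv[...,0]<8)|(hsv[...,0]>172))&(hsv[...,1]>130)&(hsv[...,2]>50)).astype(np.uint8)
t=np.linspace(0,2*np.pi,360)
def outer(x,r=74,z=45): return wproj(np.stack([x[0]+r*np.cos(t),x[1]+r*np.sin(t),0*t+z],-1),Rm,p)
n,l,st,c=cv2.connectedComponentsWithStats(m);print([(st[i].tolist()) for i in range(1,n) if st[i,4]>150],'expect rim bbox',np.round([outer([512,-273.5]).min(0),outer([512,-273.5]).max(0)]).tolist())
for cname in('scene','side'):
  env.read_camera(cname);o=env.outline_of(cname,'tin')
  P=cp(cname);T=np.array(P['camera_from_world']);K=np.array(P['mtx'])
  def pj(X):
    q=(X@T[:3,:3].T+T[:3,3])@K.T;return q[:,:2]/q[:,2:]
  mk=o[0]['mask'].astype(np.uint8);hull=cv2.convexHull(max(cv2.findContours(mk,0,1)[0],key=len))[:,0]
  def f(x):
    M=cv2.convexHull(np.vstack([pj(np.stack([x[0]+74*np.cos(t),x[1]+74*np.sin(t),0*t+z],-1)) for z in(0,45)]).astype(np.float32))
    return [cv2.pointPolygonTest(M,(float(u),float(v)),True) for u,v in hull]
  r=least_squares(f,[512,-273],diff_step=1e-3,loss='soft_l1');print(cname,round(o[0]['p'],2),'fit',np.round(r.x,1),'rms px',np.sqrt(np.mean(r.fun**2)))
  print([(np.round(x['position'],1).tolist(),round(x['p'],2)) for x in env.pinpoint(cname,'battery')[:3]])
print(p,s['finger_force'],s['gripper_width'])
E
python3 tin.py
```

```text
[[189, 104, 178, 139, 10180], [73, 141, 25, 75, 1660]] expect rim bbox [[191.0, 104.0], [370.0, 280.0]]
scene 0.81 fit [ 509.3 -274.1] rms px 0.6663250695224486
[([353.8, 4.2, 2.5], 0.85), ([298.9, -236.2, 3.4], 0.66), ([501.5, -268.8, 118.8], 0.45)]
side 0.94 fit [ 509.4 -275.9] rms px 0.5163606761046903
[([354.3, 7.8, 2.9], 0.96), ([304.2, -243.9, -1.3], 0.92), ([499.4, -267.2, 116.6], 0.69)]
[ 529.43755874 -276.86432232  121.82111272] 19.994578957557678 0.5440755662362565
```

The rim is found in three views: tin ≈ (511, −275). The battery centre is over it at about (500, −268). I lower it.

Call:
servo_tool --plan '[{"slide":[0,0,0.8],"yaw":0,"jaw":0.6},{"slide":[0,0,1],"yaw":0,"jaw":0.6},{"slide":[0,0,1],"yaw":0,"jaw":0.6},{"slide":[0,0,1],"yaw":0,"jaw":0.6},{"slide":[0,0,1],"yaw":0,"jaw":0.6},{"slide":[0,0,1],"yaw":0,"jaw":0.6},{"slide":[0,0,1],"yaw":0,"jaw":0.6},{"slide":[0,0,1],"yaw":0,"jaw":0.6},{"slide":[0,0,0.7],"yaw":0,"jaw":0.6},{"slide":[0,0,0.5],"yaw":0,"jaw":0.6},{"slide":[0,0,0],"yaw":0,"jaw":0.6}]'

```text
t: 17.1
eef_pos: [528.7, -277.4, 30.6]
tcp_rot: [-0.001, 0.111, 0.994, 0.0]
wrist_force: [-1.0, -0.0, -0.6]
gripper_width: 0.547
finger_force: 20.0
```

Call:
servo_tool --plan '[{"slide":[0,0,0.3],"yaw":0,"jaw":0.6},{"slide":[0,0,0.3],"yaw":0,"jaw":0.6},{"slide":[0,0,0.3],"yaw":0,"jaw":0.6}]' --grip_force 8

```text
t: 17.35
eef_pos: [530.3, -278.2, 23.5]
tcp_rot: [0.001, 0.111, 0.994, -0.0]
wrist_force: [0.5, 0.1, 1.2]
gripper_width: 0.545
finger_force: 8.0
```

Call:
servo_tool --plan '[{"slide":[0,0,0.3],"yaw":0,"jaw":0.6},{"slide":[0,0,0.3],"yaw":0,"jaw":0.6}]' --grip_force 5

```text
t: 17.52
eef_pos: [529.7, -278.0, 17.0]
tcp_rot: [0.001, 0.111, 0.994, -0.0]
wrist_force: [1.0, -0.2, 0.4]
gripper_width: 0.546
finger_force: 5.0
```

Call:
servo_tool --plan '[{"slide":[0,0,0.3],"yaw":0,"jaw":0.6},{"slide":[0,0,0.3],"yaw":0,"jaw":0.6},{"slide":[0,0,0.2],"yaw":0,"jaw":0.6}]'

```text
t: 17.77
eef_pos: [529.3, -277.7, 8.4]
tcp_rot: [-0.0, 0.111, 0.994, 0.0]
wrist_force: [-0.4, 0.8, 0.3]
gripper_width: 0.549
finger_force: 5.0
```

Call:
servo_tool --plan '[{"slide":[0,0,0.2],"yaw":0,"jaw":0.6},{"slide":[0,0,0.2],"yaw":0,"jaw":0.6},{"slide":[0,0,0.1],"yaw":0,"jaw":0.6}]'

```text
t: 18.02
eef_pos: [529.3, -277.7, 3.5]
tcp_rot: [-0.0, 0.111, 0.994, 0.0]
wrist_force: [0.2, 1.1, -0.4]
gripper_width: 0.552
finger_force: 5.0
```

```bash
python3 - <<'E'
from h import *
s,Rm,p=pose();print(p,s['wrist_force'],s['finger_force'])
for c in('scene','side'):
  env.read_camera(c);print(c,[(round(r['p'],2),np.round(r['position'],1).tolist()) for r in env.pinpoint(c,'battery')[:4]])
E
```

```text
[ 529.25473083 -277.74323728    3.5408475 ] [ 0.20128759  1.06357133 -0.3767302 ] 5.0000327825546265
scene [(0.57, [298.7, -238.9, -0.4])]
side [(0.92, [352.0, 5.2, 3.6]), (0.72, [304.8, -242.1, 0.6]), (0.55, [496.7, -265.3, 9.5])]
```

Almost flat on the floor (centre underside ≈ 9 mm). I open only a little, within the tin, then rise.

Call:
servo_tool --plan '[{"slide":[0,0,0.1],"yaw":0,"jaw":0.6},{"slide":[0,0,0],"yaw":0,"jaw":0.35},{"slide":[0,0,0],"yaw":0,"jaw":0.33},{"slide":[0,0,0],"yaw":0,"jaw":0.33},{"slide":[0,0,0],"yaw":0,"jaw":0.33},{"slide":[0,0,0],"yaw":0,"jaw":0.33},{"slide":[0,0,-0.5],"yaw":0,"jaw":0.33},{"slide":[0,0,-1.5],"yaw":0,"jaw":0.33},{"slide":[0,0,-2.5],"yaw":0,"jaw":0.33},{"slide":[0,0,-3],"yaw":0,"jaw":0.33},{"slide":[0,0,-3],"yaw":0,"jaw":0.33},{"slide":[0,0,-3],"yaw":0,"jaw":0.33}]'

```text
t: 19.22
eef_pos: [529.1, -277.6, 139.6]
tcp_rot: [0.0, 0.111, 0.994, 0.0]
wrist_force: [-0.1, 0.1, 0.4]
gripper_width: 0.669
finger_force: 0.0
```

```bash
python3 tin.py; python3 - <<'E'
from h import *
for c in('scene','side'):
  env.read_camera(c)
  for t in('lid','lid_handle','hook_stand','hook_seat'):print(c,t,[(round(r['p'],2),np.round(r['position'],1).tolist()) for r in env.pinpoint(c,t)[:2]])
E
```

```text
[[196, 106, 167, 162, 16350], [83, 140, 24, 72, 1515]] expect rim bbox [[197.0, 106.0], [366.0, 272.0]]
scene 0.86 fit [ 510.5 -272.6] rms px 0.29210326645893764
[([498.4, -268.8, 6.5], 0.87), ([356.9, 7.0, 3.3], 0.84), ([299.6, -236.2, 0.9], 0.55)]
side 0.89 fit [ 510.7 -275.5] rms px 1.0013934465928043
[([498.6, -265.1, 2.9], 0.66), ([305.2, -241.4, -0.1], 0.62), ([353.9, 8.2, -0.4], 0.59)]
[ 529.13670299 -277.64748928  139.60277337] 0.0 0.6686645645229667
scene lid [(0.95, [525.6, 298.8, 162.4])]
scene lid_handle [(0.63, [527.2, 301.4, 209.6])]
scene hook_stand [(0.64, [529.7, 304.8, -1.3]), (0.52, [512.8, -276.9, 5.5])]
scene hook_seat [(0.68, [525.8, 298.8, 211.0]), (0.15, [489.5, -475.9, -0.9])]
side lid []
side lid_handle []
side hook_stand []
side hook_seat []
```

```bash
python3 - <<'E'
from h import *
for d in range(-180,180,20):
  a=np.radians(d);q=[527+105*np.cos(a),301+105*np.sin(a)]
  print(d,[np.round(proj(c,[*q,z])).tolist() for c in('scene','side') for z in(220,12)])
for c in('scene','side'):
  a=cv2.imread(f'pics/{c}.png');o=cv2.cvtColor(a,cv2.COLOR_BGR2RGB)
print(np.round(proj('side',[527,301,204])),np.round(proj('scene',[527,301,204])))
a=cv2.imread('pics/side.png')[85:185,170:300];b=env.read_camera('scene')[225:325,310:420,::-1]
cv2.imwrite('pics/lid.png',np.hstack([cv2.resize(a,(430,330),interpolation=cv2.INTER_CUBIC),cv2.resize(b,(363,330),interpolation=cv2.INTER_CUBIC)]))
E
```

```text
-180 [[387.0, 219.0], [371.0, 251.0], [200.0, 124.0], [210.0, 178.0]]
-160 [[374.0, 215.0], [360.0, 247.0], [208.0, 132.0], [216.0, 184.0]]
-140 [[361.0, 215.0], [349.0, 247.0], [219.0, 136.0], [226.0, 189.0]]
-120 [[349.0, 218.0], [339.0, 250.0], [232.0, 138.0], [238.0, 191.0]]
-100 [[340.0, 226.0], [331.0, 257.0], [246.0, 137.0], [250.0, 190.0]]
-80 [[334.0, 236.0], [326.0, 266.0], [259.0, 133.0], [261.0, 185.0]]
-60 [[333.0, 248.0], [325.0, 277.0], [268.0, 126.0], [269.0, 179.0]]
-40 [[336.0, 260.0], [327.0, 288.0], [273.0, 118.0], [273.0, 171.0]]
-20 [[344.0, 271.0], [334.0, 298.0], [273.0, 109.0], [274.0, 163.0]]
0 [[356.0, 280.0], [344.0, 305.0], [269.0, 102.0], [270.0, 155.0]]
20 [[370.0, 285.0], [355.0, 309.0], [262.0, 96.0], [263.0, 149.0]]
40 [[384.0, 285.0], [368.0, 309.0], [251.0, 92.0], [254.0, 145.0]]
60 [[397.0, 280.0], [378.0, 305.0], [239.0, 90.0], [243.0, 144.0]]
80 [[406.0, 272.0], [387.0, 298.0], [226.0, 91.0], [232.0, 145.0]]
100 [[411.0, 260.0], [391.0, 288.0], [215.0, 95.0], [222.0, 148.0]]
120 [[411.0, 248.0], [391.0, 277.0], [205.0, 101.0], [214.0, 154.0]]
140 [[406.0, 236.0], [388.0, 266.0], [199.0, 108.0], [209.0, 161.0]]
160 [[398.0, 226.0], [381.0, 257.0], [197.0, 116.0], [207.0, 170.0]]
[236. 117.] [371. 250.]
```

View pics/lid.png

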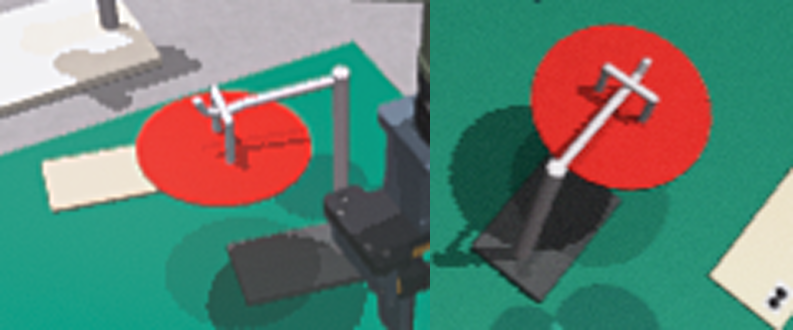

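The crops show the post top (side ≈ 273,107; scene ≈ 348,276), which puts stand +x at about −13°. That is parallel to the current tool axes, with the crossbar along tool y. I move above the handle.

Call:
servo_tool --plan '[{"slide":[0,0,-2.5],"yaw":0,"jaw":0},{"slide":[0,0,-3],"yaw":0,"jaw":0},{"slide":[0,0,-3],"yaw":0,"jaw":0},{"slide":[0.5,2,-2],"yaw":0,"jaw":0},{"slide":[0.8,3.6,0],"yaw":0,"jaw":0},{"slide":[0.8,3.6,0],"yaw":0,"jaw":0},{"slide":[0.8,3.6,0],"yaw":0,"jaw":0},{"slide":[0.8,3.6,0],"yaw":0,"jaw":0},{"slide":[0.8,3.6,0],"yaw":0,"jaw":0},{"slide":[0.8,3.6,0],"yaw":0,"jaw":0},{"slide":[0.8,3.6,0],"yaw":0,"jaw":0},{"slide":[0.8,3.6,0],"yaw":0,"jaw":0}]' --grip_force 20

```text
t: 21.12
eef_pos: [530.0, 39.6, 243.1]
tcp_rot: [0.0, 0.111, 0.994, 0.0]
wrist_force: [0.7, 0.2, -0.5]
gripper_width: 1.0
finger_force: 0.0
```

Call:
servo_tool --plan '[{"slide":[0.8,3.6,0],"yaw":0,"jaw":0},{"slide":[0.8,3.6,0],"yaw":0,"jaw":0},{"slide":[0.8,3.6,0],"yaw":0,"jaw":0},{"slide":[0.8,3.6,0],"yaw":0,"jaw":0},{"slide":[0.8,3.6,0],"yaw":0,"jaw":0},{"slide":[0.8,3.6,0],"yaw":0,"jaw":0},{"slide":[0.8,2.5,0],"yaw":0,"jaw":0},{"slide":[0.8,1.5,0],"yaw":0,"jaw":0},{"slide":[0,0,0],"yaw":0,"jaw":0},{"slide":[0,0,0],"yaw":0,"jaw":0}]'

```text
t: 21.95
eef_pos: [524.2, 302.1, 242.6]
tcp_rot: [-0.0, 0.111, 0.994, -0.0]
wrist_force: [0.1, -0.9, 0.2]
gripper_width: 0.998
finger_force: 0.0
```

```bash
python3 - <<'E'
from h import *
s,Rm,p=pose();w=env.read_camera('wrist');save('wl',w)
print(p,s['gripper_width'],go([527,300,172])[0])
for t in('lid','lid_handle','hook_seat','hook_stand'):print(t,[(round(r['p'],2),np.round(r['position'],1).tolist()) for r in env.pinpoint('wrist',t)[:2]])
# disc outline: red mask extents vs prediction at z=166 r=76
hsv=cv2.cvtColor(w,cv2.COLOR_RGB2HSV);m=(((hsv[...,0]<8)|(hsv[...,0]>172))&(hsv[...,1]>130)&(hsv[...,2]>50)).astype(np.uint8)
n,l,st,c=cv2.connectedComponentsWithStats(m);print([(st[i].tolist()) for i in range(1,n) if st[i,4]>150])
t=np.linspace(0,6.28,200);P=wproj(np.stack([527+76*np.cos(t),300+76*np.sin(t),0*t+164],-1),Rm,p);print(np.round([P.min(0),P.max(0)]))
a=-0.225
f=lambda x,y,z:np.round(wproj([527+np.cos(a)*x-np.sin(a)*y,300+np.sin(a)*x+np.cos(a)*y,z],Rm,p)).tolist()
print('bar ends',f(0,-22,212),f(0,22,212),'hook tip',f(-20,0,221),'post',f(105,0,220))
g=cv2.cvtColor(w,cv2.COLOR_RGB2HSV)
# grey bright pixels inside the disc area
k=(g[...,1]<60)&(g[...,2]>130);k[:150]=0;k[320:]=0;k[:,:200]=0;k[:,360:]=0
n,l,st,c=cv2.connectedComponentsWithStats(k.astype(np.uint8));print([(st[i].tolist(),c[i].round().tolist()) for i in range(1,n) if st[i,4]>30])
E
```

```text
[524.24649465 302.05391911 242.61857539] 0.9978503055946277 [-0.27 -0.05  7.08]
lid [(0.61, [524.7, 298.4, 160.7])]
lid_handle [(0.7, [527.1, 299.9, 210.4])]
hook_seat [(0.73, [524.6, 300.5, 203.2])]
hook_stand []
[[189, 128, 180, 140, 19113], [0, 226, 13, 30, 239]]
[[190. 128.]
 [370. 302.]]
bar ends [248.0, 239.0] [312.0, 239.0] hook tip [280.0, 214.0] post [279.0, 366.0]
[([272, 209, 12, 11, 104], [278.0, 214.0]), ([274, 221, 10, 14, 105], [279.0, 228.0]), ([244, 235, 70, 32, 596], [278.0, 245.0]), ([276, 296, 10, 24, 193], [281.0, 307.0])]
```

The prediction matches the picture within 1–2 px: handle at (527, 300), aligned with the tool. I descend astride the handle.

Call:
servo_tool --plan '[{"slide":[-0.3,0,1],"yaw":0,"jaw":0},{"slide":[0,0,1],"yaw":0,"jaw":0},{"slide":[0,0,1],"yaw":0,"jaw":0},{"slide":[0,0,1],"yaw":0,"jaw":0},{"slide":[0,0,0.8],"yaw":0,"jaw":0},{"slide":[0,0,0.7],"yaw":0,"jaw":0},{"slide":[0,0,0],"yaw":0,"jaw":0}]'

```text
t: 22.78
eef_pos: [526.5, 300.5, 185.7]
tcp_rot: [-0.001, 0.111, 0.994, -0.001]
wrist_force: [-0.7, -1.2, 0.0]
gripper_width: 1.001
finger_force: 0.0
```

Call:
servo_tool --plan '[{"slide":[0,0,0.5],"yaw":0,"jaw":0},{"slide":[0,0,0.5],"yaw":0,"jaw":0},{"slide":[0,0,0.3],"yaw":0,"jaw":0},{"slide":[0,0,0],"yaw":0,"jaw":0},{"slide":[0,0,0],"yaw":0,"jaw":0}]'

```text
t: 23.2
eef_pos: [527.5, 301.0, 174.9]
tcp_rot: [0.0, 0.111, 0.994, 0.0]
wrist_force: [-0.1, 0.3, -0.5]
gripper_width: 0.998
finger_force: 0.0
```

Call:
servo_tool --plan '[{"slide":[0,0,0],"yaw":0,"jaw":0.6},{"slide":[0,0,0],"yaw":0,"jaw":0.6},{"slide":[0,0,0],"yaw":0,"jaw":0.6},{"slide":[0,0,0],"yaw":0,"jaw":0.6},{"slide":[0,0,0],"yaw":0,"jaw":0.6},{"slide":[0,0,0],"yaw":0,"jaw":0.6},{"slide":[0,0,0],"yaw":0,"jaw":0.6}]' --grip_force 40

```text
t: 23.78
eef_pos: [527.5, 300.9, 174.9]
tcp_rot: [0.0, 0.111, 0.994, -0.0]
wrist_force: [-0.2, 0.1, 0.1]
gripper_width: 0.557
finger_force: 40.0
```

```bash
python3 -c "
from h import *
s,Rm,p=pose();print(p,s['wrist_force'],s['torque'],s['finger_force'],s['gripper_width']*91)"
```

```text
[527.49013228 300.87279702 174.88655825] [-0.23338892  0.07868681  0.1317956 ] [-0.00250465 -0.08853973 -0.02162678] 40.00067822635174 50.66103788883043
```

The legs are gripped (51 mm against 52) at 40 N. I lift 30 mm slowly.

Call:
servo_tool --plan '[{"slide":[0,0,-0.2],"yaw":0,"jaw":0.6},{"slide":[0,0,-0.4],"yaw":0,"jaw":0.6},{"slide":[0,0,-0.5],"yaw":0,"jaw":0.6},{"slide":[0,0,-0.5],"yaw":0,"jaw":0.6},{"slide":[0,0,-0.5],"yaw":0,"jaw":0.6},{"slide":[0,0,-0.5],"yaw":0,"jaw":0.6},{"slide":[0,0,-0.4],"yaw":0,"jaw":0.6},{"slide":[0,0,0],"yaw":0,"jaw":0.6},{"slide":[0,0,0],"yaw":0,"jaw":0.6}]' --grip_force 45

```text
t: 24.53
eef_pos: [527.5, 301.0, 204.9]
tcp_rot: [0.0, 0.111, 0.994, 0.0]
wrist_force: [-0.2, -0.1, -3.9]
gripper_width: 0.554
finger_force: 45.0
```

```bash
python3 -c "
from h import *
s,Rm,p=pose();print(p,s['wrist_force'],s['torque'],s['finger_force'],s['gripper_width']*91)
for c in('scene','side','wrist'):
  env.read_camera(c)
  for t in('lid','lid_handle'):print(c,t,[(round(r['p'],2),np.round(r['position'],1).tolist()) for r in env.pinpoint(c,t)[:2]])
"
```

```text
[527.50571675 301.03504663 204.86379868] [-0.23729108 -0.06150027 -3.92365149] [ 0.12340304 -0.05446959  0.00927586] 44.998961091041565 50.41369060125676
scene lid [(0.66, [524.9, 302.9, 190.8])]
scene lid_handle [(0.76, [525.9, 300.9, 237.1])]
side lid [(0.56, [527.3, 302.5, 192.5])]
side lid_handle [(0.68, [530.3, 300.2, 236.0]), (0.35, [529.7, 300.1, -2.0])]
wrist lid [(0.65, [526.7, 303.2, 192.4])]
wrist lid_handle [(0.62, [530.7, 301.5, 242.9])]
```

The lid is lifted (3.9 N). The hook bar's underside is now close to the disc top, so I lower 5 mm for clearance on both sides and then leave towards −x.

Call:
servo_tool --plan '[{"slide":[0,0,0.3],"yaw":0,"jaw":0.6},{"slide":[0,0,0.2],"yaw":0,"jaw":0.6},{"slide":[0,0,0],"yaw":0,"jaw":0.6},{"slide":[0.4,0,0],"yaw":0,"jaw":0.6},{"slide":[0.8,0,0],"yaw":0,"jaw":0.6},{"slide":[1,0,0],"yaw":0,"jaw":0.6},{"slide":[1,0,0],"yaw":0,"jaw":0.6},{"slide":[1,0,0],"yaw":0,"jaw":0.6},{"slide":[1,0,0],"yaw":0,"jaw":0.6},{"slide":[1,0,0],"yaw":0,"jaw":0.6},{"slide":[1,0,0],"yaw":0,"jaw":0.6},{"slide":[1,0,0],"yaw":0,"jaw":0.6}]'

```text
t: 25.98
eef_pos: [446.4, 319.4, 200.0]
tcp_rot: [0.0, 0.111, 0.994, 0.0]
wrist_force: [0.3, -0.6, -3.4]
gripper_width: 0.554
finger_force: 45.0
```

Call:
servo_tool --plan '[{"slide":[1,0,0],"yaw":0,"jaw":0.6},{"slide":[0.5,0,0],"yaw":0,"jaw":0.6},{"slide":[0,0,0],"yaw":0,"jaw":0.6},{"slide":[0,0,0],"yaw":0,"jaw":0.6},{"slide":[0,0,0],"yaw":0,"jaw":0.6}]'

```text
t: 26.4
eef_pos: [433.3, 322.5, 199.9]
tcp_rot: [0.0, 0.111, 0.994, 0.0]
wrist_force: [0.2, 0.1, -2.1]
gripper_width: 0.554
finger_force: 45.0
```

```bash
python3 -c "
from h import *
s,Rm,p=pose();print(p,s['wrist_force'],s['torque'],s['finger_force'],s['gripper_width']*91)
for c in('scene','side','wrist'):
  env.read_camera(c)
  for t in('lid','lid_handle'):print(c,t,[(round(r['p'],2),np.round(r['position'],1).tolist()) for r in env.pinpoint(c,t)[:2]])
print(go([511,-274.7,180])[0])
"
```

```text
[433.34069585 322.52689282 199.92216912] [ 0.21628912  0.14408202 -2.05471611] [ 0.13589999 -0.03018657  0.00221357] 44.99916158616543 50.40560633649971
scene lid [(0.61, [434.3, 321.2, 189.2]), (0.44, [511.6, -275.6, -1.8])]
scene lid_handle [(0.69, [431.5, 325.6, 231.8])]
side lid [(0.68, [433.4, 323.5, 188.3]), (0.23, [494.9, -266.5, 3.5])]
side lid_handle [(0.76, [434.7, 323.2, 233.6])]
wrist lid [(0.83, [431.2, 323.3, 184.3])]
wrist lid_handle [(0.7, [434.3, 325.6, 235.1])]
[-20.84 -56.5    1.98]
```

The lid is held clear, level, with its centre at the TCP. I carry it to the tin, first straight along −y to stay clear of the stand.

Call:
servo_tool --plan '[{"slide":[-0.3,-1,0],"yaw":0,"jaw":0.6},{"slide":[-0.5,-2,0],"yaw":0,"jaw":0.6},{"slide":[-0.6,-2.8,0],"yaw":0,"jaw":0.6},{"slide":[-0.7,-3.1,0],"yaw":0,"jaw":0.6},{"slide":[-0.7,-3.1,0],"yaw":0,"jaw":0.6},{"slide":[-0.7,-3.1,0],"yaw":0,"jaw":0.6},{"slide":[-0.7,-3.1,0],"yaw":0,"jaw":0.6},{"slide":[-0.8,-3.1,0],"yaw":0,"jaw":0.6},{"slide":[-1,-3.1,0],"yaw":0,"jaw":0.6},{"slide":[-1.2,-3.1,0],"yaw":0,"jaw":0.6},{"slide":[-1.4,-3.1,0],"yaw":0,"jaw":0.6},{"slide":[-1.5,-3.1,0],"yaw":0,"jaw":0.6}]'

```text
t: 27.85
eef_pos: [456.0, -30.7, 200.2]
tcp_rot: [0.0, 0.111, 0.994, -0.0]
wrist_force: [0.9, 1.0, -2.6]
gripper_width: 0.555
finger_force: 45.0
```

Call:
servo_tool --plan '[{"slide":[-1.5,-3.1,0],"yaw":0,"jaw":0.6},{"slide":[-1.5,-3.1,0],"yaw":0,"jaw":0.6},{"slide":[-1.5,-3.1,0],"yaw":0,"jaw":0.6},{"slide":[-1.5,-3.1,0],"yaw":0,"jaw":0.6},{"slide":[-1.5,-3.1,0],"yaw":0,"jaw":0.6},{"slide":[-1.3,-2.8,0],"yaw":0,"jaw":0.6},{"slide":[-1,-2,0],"yaw":0,"jaw":0.6},{"slide":[-0.6,-1,0],"yaw":0,"jaw":0.6},{"slide":[0,0,0],"yaw":0,"jaw":0.6},{"slide":[0,0,0],"yaw":0,"jaw":0.6},{"slide":[0,0,0],"yaw":0,"jaw":0.6}]'

```text
t: 28.77
eef_pos: [510.4, -257.9, 199.8]
tcp_rot: [-0.0, 0.111, 0.994, 0.001]
wrist_force: [-0.8, 0.2, -2.0]
gripper_width: 0.56
finger_force: 45.0
```

```bash
cat > over.py <<'E'
from h import *
import sys
s,Rm,p=pose();print(p,s['wrist_force'],s['torque'],s['finger_force'],s['gripper_width']*91)
for c in('scene','side','wrist'):
  w=env.read_camera(c)
  for t in('lid','lid_handle','tin','tin_rim'):print(c,t,[(round(r['p'],2),np.round(r['position'],1).tolist()) for r in env.pinpoint(c,t)[:2]])
print(go([511,-274.7,85])[0])
E
python3 over.py
```

```text
[ 510.38616952 -257.85351006  199.78507973] [-0.7877715   0.22806682 -1.98205733] [ 0.15160373 -0.05405193 -0.04372758] 44.99937504529953 50.964470424496405
scene lid [(0.58, [510.4, -261.3, 186.2]), (0.55, [703.1, -130.4, -1.3])]
scene lid_handle [(0.68, [510.1, -257.3, 232.6])]
scene tin [(0.93, [513.0, -273.3, -2.6])]
scene tin_rim []
side lid [(0.77, [510.8, -257.9, 188.1])]
side lid_handle [(0.87, [512.7, -257.7, 230.0])]
side tin [(0.82, [508.8, -269.7, 1.3])]
side tin_rim [(0.91, [514.1, -271.6, 41.3])]
wrist lid [(0.84, [509.3, -257.9, 188.3]), (0.25, [689.1, 136.2, -0.5])]
wrist lid_handle [(0.85, [514.4, -261.2, 236.9])]
wrist tin []
wrist tin_rim []
[-0.34 -1.5  11.48]
```

Call:
servo_tool --plan '[{"slide":[-0.2,-0.8,1],"yaw":0,"jaw":0.6},{"slide":[-0.2,-0.8,1],"yaw":0,"jaw":0.6},{"slide":[0,0,1.5],"yaw":0,"jaw":0.6},{"slide":[0,0,1.5],"yaw":0,"jaw":0.6},{"slide":[0,0,1.5],"yaw":0,"jaw":0.6},{"slide":[0,0,1.5],"yaw":0,"jaw":0.6},{"slide":[0,0,1.5],"yaw":0,"jaw":0.6},{"slide":[0,0,1],"yaw":0,"jaw":0.6},{"slide":[0,0,1],"yaw":0,"jaw":0.6},{"slide":[0,0,0],"yaw":0,"jaw":0.6},{"slide":[0,0,0],"yaw":0,"jaw":0.6},{"slide":[0,0,0],"yaw":0,"jaw":0.6}]'

```text
t: 30.52
eef_pos: [512.0, -276.2, 85.4]
tcp_rot: [0.001, 0.111, 0.994, -0.0]
wrist_force: [0.0, 0.0, -2.0]
gripper_width: 0.554
finger_force: 45.0
```

```bash
sed -i 's/\[511,-274.7,85\]/[511.3,-274.3,68]/' over.py; python3 over.py
```

```text
[ 511.95083914 -276.21243937   85.43314914] [ 0.02307425  0.01190429 -2.04405112] [ 0.04166433 -0.09539697 -0.00806274] 44.99928407371044 50.374405761975346
scene lid [(0.69, [511.0, -278.5, 71.9]), (0.65, [578.1, 9.4, -0.9])]
scene lid_handle [(0.76, [511.3, -274.2, 120.4])]
scene tin [(0.85, [510.7, -275.9, -3.7])]
scene tin_rim [(0.95, [512.6, -272.1, 45.9])]
side lid [(0.97, [510.0, -275.0, 73.3])]
side lid_handle [(0.85, [512.3, -275.5, 117.9])]
side tin []
side tin_rim []
wrist lid [(0.8, [508.3, -277.4, 69.9])]
wrist lid_handle [(0.94, [512.7, -276.8, 123.0]), (0.59, [507.9, -278.8, 72.2])]
wrist tin []
wrist tin_rim [(0.6, [576.7, 12.5, -2.9])]
[0.04 0.14 1.69]
```

Nearly over the centre, and the lid is about 27 mm above its seat. I shift 1 mm in y and lower in small steps, watching the force.

Call:
servo_tool --plan '[{"slide":[0,0.1,0.4],"yaw":0,"jaw":0.6},{"slide":[0,0,0.4],"yaw":0,"jaw":0.6},{"slide":[0,0,0.4],"yaw":0,"jaw":0.6},{"slide":[0,0,0.3],"yaw":0,"jaw":0.6},{"slide":[0,0,0.2],"yaw":0,"jaw":0.6},{"slide":[0,0,0.2],"yaw":0,"jaw":0.6}]'

```text
t: 31.77
eef_pos: [511.5, -274.7, 65.4]
tcp_rot: [-0.0, 0.111, 0.994, 0.0]
wrist_force: [0.4, 0.3, -2.4]
gripper_width: 0.553
finger_force: 45.0
```

Call:
servo_tool --plan '[{"slide":[0,0,0.2],"yaw":0,"jaw":0.6},{"slide":[0,0,0.1],"yaw":0,"jaw":0.6},{"slide":[0,0,0.1],"yaw":0,"jaw":0.6}]'

```text
t: 32.02
eef_pos: [511.6, -274.8, 61.8]
tcp_rot: [0.0, 0.111, 0.994, 0.0]
wrist_force: [-0.0, 0.7, -1.5]
gripper_width: 0.555
finger_force: 45.0
```

Call:
servo_tool --plan '[{"slide":[0,0,0.1],"yaw":0,"jaw":0.6},{"slide":[0,0,0.1],"yaw":0,"jaw":0.6}]'

```text
t: 32.18
eef_pos: [511.7, -274.8, 59.9]
tcp_rot: [0.0, 0.111, 0.994, -0.0]
wrist_force: [-0.8, 0.5, -2.7]
gripper_width: 0.556
finger_force: 45.0
```

Call:
servo_tool --plan '[{"slide":[0,0,0.1],"yaw":0,"jaw":0.6},{"slide":[0,0,0.1],"yaw":0,"jaw":0.6}]'

```text
t: 32.35
eef_pos: [511.5, -274.8, 58.2]
tcp_rot: [0.0, 0.111, 0.994, -0.0]
wrist_force: [-1.9, 1.3, 2.6]
gripper_width: 0.553
finger_force: 45.0
```

Call:
servo_tool --plan '[{"slide":[0,0,0.1],"yaw":0,"jaw":0.6},{"slide":[0,0,0],"yaw":0,"jaw":0.6}]'

```text
t: 32.52
eef_pos: [511.4, -274.8, 57.8]
tcp_rot: [0.0, 0.111, 0.994, -0.0]
wrist_force: [-3.0, 1.5, 4.2]
gripper_width: 0.557
finger_force: 45.0
```

Call:
servo_tool --plan '[{"slide":[0,0,0.1],"yaw":0,"jaw":0.6},{"slide":[0,0,0],"yaw":0,"jaw":0.6}]'

```text
t: 32.68
eef_pos: [511.5, -274.8, 57.7]
tcp_rot: [0.0, 0.111, 0.994, -0.0]
wrist_force: [-4.6, 2.4, 9.3]
gripper_width: 0.555
finger_force: 45.0
```

Contact came exactly at the seating height (TCP 57.9 expected, 57.7 reached) with a stiff upward force, so the lid is seated. I release gradually and rise.

Call:
servo_tool --plan '[{"slide":[0,0,0],"yaw":0,"jaw":0.6},{"slide":[0,0,0],"yaw":0,"jaw":0.6},{"slide":[0,0,0],"yaw":0,"jaw":0.3},{"slide":[0,0,0],"yaw":0,"jaw":0},{"slide":[0,0,0],"yaw":0,"jaw":0},{"slide":[0,0,0],"yaw":0,"jaw":0},{"slide":[0,0,0],"yaw":0,"jaw":0},{"slide":[0,0,0],"yaw":0,"jaw":0},{"slide":[0,0,0],"yaw":0,"jaw":0}]' --grip_force 8

```text
t: 33.43
eef_pos: [511.6, -274.8, 55.7]
tcp_rot: [-0.0, 0.111, 0.994, 0.0]
wrist_force: [0.3, 0.5, -0.2]
gripper_width: 0.996
finger_force: 0.0
```

Call:
servo_tool --plan '[{"slide":[0,0,-0.5],"yaw":0,"jaw":0},{"slide":[0,0,-1.5],"yaw":0,"jaw":0},{"slide":[0,0,-2.5],"yaw":0,"jaw":0},{"slide":[0,0,-3],"yaw":0,"jaw":0},{"slide":[0,0,-3],"yaw":0,"jaw":0},{"slide":[0,0,-3],"yaw":0,"jaw":0},{"slide":[0,0,0],"yaw":0,"jaw":0},{"slide":[0,0,0],"yaw":0,"jaw":0}]'

```text
t: 34.1
eef_pos: [512.6, -275.3, 193.2]
tcp_rot: [0.002, 0.111, 0.994, -0.001]
wrist_force: [0.2, 0.4, 0.0]
gripper_width: 0.999
finger_force: 0.0
```

```bash
python3 over.py; python3 - <<'E'
from h import *
s,Rm,p=pose();w=env.read_camera('wrist');hsv=cv2.cvtColor(w,cv2.COLOR_RGB2HSV);m=(((hsv[...,0]<8)|(hsv[...,0]>172))&(hsv[...,1]>130)&(hsv[...,2]>50)).astype(np.uint8)
n,l,st,c=cv2.connectedComponentsWithStats(m);i=1+np.argmax(st[1:,4]);print(st[i])
t=np.linspace(0,6.28,400)
for dz in(0,4,10):
  P=wproj(np.stack([511.4+76*np.cos(t),-274.6+76*np.sin(t),0*t+49+dz],-1),Rm,p);print(dz,np.round([P.min(0),P.max(0)],1).tolist())
# row of upper disc edge per column: measured vs predicted (tilt check)
P=wproj(np.stack([511.4+76*np.cos(t),-274.6+76*np.sin(t),0*t+49],-1),Rm,p)
for col in range(200,370,20):
  r=np.nonzero(l[:,col]==i)[0];q=P[np.abs(P[:,0]-col)<1.5];print(col,r.min() if len(r) else None,round(q[:,1].min(),1) if len(q) else None)
E
```

```text
[ 512.57219729 -275.33114526  193.23796455] [0.19033365 0.41360124 0.01986248] [0.05492997 0.00682364 0.02279657] 0.0 90.94738199397061
scene lid [(0.76, [513.3, -276.0, 46.3]), (0.2, [527.8, 305.4, 1.9])]
scene lid_handle [(0.63, [511.4, -275.4, 92.8]), (0.53, [492.2, -477.7, -0.8])]
scene tin []
scene tin_rim []
side lid [(0.57, [510.2, -273.0, 46.5])]
side lid_handle []
side tin []
side tin_rim []
wrist lid [(0.92, [510.6, -275.2, 45.2])]
wrist lid_handle [(0.93, [513.3, -276.5, 94.4])]
wrist tin []
wrist tin_rim [(0.21, [392.2, -138.6, -0.7])]
[ 0.04  0.04 12.28]
[  208   127   146   141 15761]
0 [[207.6, 125.6], [355.1, 270.1]]
4 [[206.8, 125.5], [356.0, 271.6]]
10 [[205.4, 125.3], [357.3, 274.0]]
200 None None
220 158 156.4
240 139 137.6
260 130 128.6
280 127 125.6
300 130 127.6
320 139 135.7
340 157 152.6
360 None None
```

The lid sits at z ≈ 45–46, centred and level in all views, and the robot is clear. I hand in the job.

```bash
python3 -c "
from cell import env
print(env.job_done())"
```

```text
the job is handed in; nothing more can be done
None
```

The battery is in the red tin and the lid is seated level and centred on it by all three cameras; I handed the job in at about 34 s, and no verdict came back.

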